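# Fit the new cartridge in the water filter and shut the cover

## Task

Fit the new filter cartridge standing on the worktop into the sloping bay of the water filter: line its two pins up with the two slots in the rim, push it fully in against the spring, turn it clockwise as far as it goes and let go, so that it springs up a little into its lock. Then swing the cover down over it and press it down at the front until the tab snaps in and the cover is fully shut. Leave the other things on the worktop standing where they are.

Things in the scene. Friction and masses are not known exactly. Their poses are not given: they have to be found in the camera images.
- water_filter: Fixed white countertop unit, 210 mm deep, 150 mm wide, 155 mm high at the back, 60 mm at the front. Origin: on the worktop, 98 mm below the bay's mouth; x towards its back, y to its left, z up. Its top is a face sloping down to the front with a round bay for the cartridge. A steel spout, up to 195 mm high, reaches out to its right from the back corner (x = 0.10).
- bay: The bay. Origin: centre of its mouth, on top of the steel rim. z: the bay's axis, out of the mouth, leaning 30 degrees from vertical to the unit's front; x: up the slope to the cover's hinge; y: level, to the unit's left. Rim: hole 56 mm across, 7 mm thick. A face plate lies 10 mm above it, from x = -0.094 to 0.097 and y = -0.075 to 0.075, with a hole 70 mm across over the rim.
- entry_slot (a point): One of the rim's two entry slots, each 12 mm wide, opposite one another, at +60 and -120 degrees in the bay's xy plane (from x towards y), marked by white bars on the face plate. This point: 31 mm from the bay's axis, on top of the rim; axes as the bay's.
- lock_notch (a point): One of the two places where the pins lock, at 0 and 180 degrees (on bay x), marked by white dots: a notch 3 mm deep in the underside of the rim. Under the rim the pins turn only clockwise (looking into the bay), 60 degrees from slot to notch, against a stop 3 degrees beyond it. This point: 31 mm from the bay's axis, on the rim; axes as the bay's.
- spring_seat (a joint): Travel (m) of the sprung seat down in the bay that pushes the cartridge out: 0 free, 0.018 with the cartridge fully in. Its force is 3.5 N at 0, 7 N fully in.
- cartridge_centre (a point): The new cartridge, white, upright, 104 mm high, 0.2 kg: body 52 mm across, 66 mm long; grey cap 62 mm across, 12 mm thick; grip bar on top. This point: on its axis, half-way up (14 mm below the cap's underside). x along bar and pins (both ends alike), z up to the bar. Its bay z: +0.004 riding unlocked on the spring (too high for the cover), -0.014 fully in (cap on rim), -0.009 locked.
- grip_bar (a point): Middle of the straight bar on the cartridge's cap, by which it is grasped: 46 mm long (along x), 14 mm thick, 26 mm high; the cap's top is 13 mm below this point, the foot 91 mm below. Axes as the cartridge's.
- cartridge_pin (a point): One of two round pins, 7 mm in diameter, sticking out 6.5 mm from opposite sides of the cartridge's body, in line with the grip bar, 12.5 mm below the cap. This point: 29 mm from the cartridge's axis. To be turned under the rim, the cartridge must be within 2 mm of fully in. Let go at the end of the turn, it springs up 5 mm and the pins sit in the notches.
- cover (a joint): Angle (rad) of the grey domed cover: 0 shut, 2.3 wide open; it starts open, standing up behind the bay. A stiff hinge (about 1 N at its front edge moves it) keeps it where it is left. In the last 0.05 rad, 5 to 10 N on its front part snap the tab on its front edge under a small sprung catch; it then stays at 0.
- cover_hinge (a point): Middle of the cover's hinge line, which runs along bay y, at bay x = 0.084, z = 0.0155; axes as the bay's. The shut cover reaches 149 mm from here down the slope, is 93 mm wide, and its outer top is 36 to 40 mm above the hinge line (along bay z) from 46 to 124 mm down the slope. Its front wall stands square to the slope.
- cover_front (a point): Middle of the cover's outer face near its front edge, the place to push: 124 mm from the hinge line and 40 mm out from it. It moves with the cover; its z points out of the cover's outer face, its x to the hinge, square to y. With the cover shut it is at bay x = -0.040, z = 0.0555, axes as the bay's. The cover is hollow, 3 mm thick.
- catch_top (a point): Top of the small catch and its housing on the face plate, just beyond the shut cover's front edge: bay x = -0.091 to -0.066, 44 mm wide, 27 mm above the rim (bay z). Keep off it. Axes as the bay's.
- child_cup: white plastic cup, 70 mm across, 92 mm high, standing under the filter's spout; origin at the centre of its underside
- salt_shaker: glass salt shaker with a metal top, 44 mm across, 90 mm high, behind and left of the cartridge; origin at the centre of its underside
- dial_timer: round wind-up kitchen timer, 68 mm across, 48 mm high, to the right; origin at the centre of its underside
- spice_a: small glass spice jar, 45 mm across, 106 mm high, far right; origin at the centre of its underside
- teaspoon: steel teaspoon, 137 mm long, 13 mm high, lying right of the cartridge; origin under its middle
There are look-alikes about, which are no part of the job. What is shaped like the part that bears cartridge_centre but blue, purple or yellow is not meant.

How it is judged:
By the outcome, as a careful person would: the job done as asked, in the order asked, and still so for the second after the job is handed in, with the robot touching nothing.
It also fails if it takes over 67 s, if anything falls off the work surface, if the arm or the gripper's body presses on something with over 40 N, if the wrist force passes 120 N, or if a joint passes its speed limit or range.

## Robot

A 7-joint arm with a two-finger parallel gripper is mounted at the origin on a cart in front of the work surface, level with it; the furniture and walls round the work are solid. World frame = base frame: x ahead of the robot, y to its left, z up, the work surface at z = 0. Lengths are in m, angles in rad, forces in N, time in s.
With the tool pointing down it reaches from about 0.35 to 0.9 m from the base axis. Payload 8.1 kg.
Tool frame: the origin (TCP) lies on the centre line of the jaws, within the pads' length; the fingertips stand arm.tip_extent ahead of it and the grasp point (between the pads) lies 3 mm ahead of it (arm.tip_extent is the distance from the TCP to the fingertips, in m); y points along the fingers, z is the direction in which the jaws open and shut, and the axes are right-handed (so a half turn about y gives the same grasp; the last joint's range is limited). The gripper opens to 92 mm and grips with 3 to 60 N. Pads are 19 mm wide; open, the fingers measure 130 mm over their backs; the gripper's body (75 mm by 190 mm) begins 47 mm behind the grasp point.
Start: joints at [-1.208, 0.434, 0.025, 1.573, -0.012, 1.134, -0.075], TCP at [0.281, 0.558, 0.249] pointing down, gripper open.
Joint ranges: [-2.62, 2.62], [-0.44, 2.09], [-1.27, 1.32], [0.08, 2.57], [-1.32, 4.46], [0.12, 2], [-2.74, 2.74]. Speed limits (rad/s): [2.22, 2.22, 3.01, 3.01, 3.14, 3.14, 3.14].

## Interface

Orientations are given as a rotation vector (axis times angle).
In Python, from cell import observe, get_image, sign_off, boxes_of, place_of, arm gives the robot as it stands.
- The arm moves only by the tool arm_command, never from a script. Its argument "plan" is a list of rows, each a list of 2 entries, a list of its own where there are three numbers: the shift along the tool's x, y, z in m, then the turn, a rotation vector about the tool's x, y, z in degrees. In form: [[[tx, ty, tz], [ax, ay, az]], ...]. A call has 1 to 5 rows; each row is the pose to reach, as a shift and turn from the pose commanded when the call began, along the tool's axes at that moment; what a row does not reach only later rows make up. A row lasts 1/10 s, in which the tool goes at most 50 mm and 8.59 degrees, less where a joint would pass 70% of its speed; a pose out of reach is approached as far as the arm can. A call with a gripper value outside its range is refused whole. "fingers" is the closure, from -1 (fully open) to 1 (shut), set as the call begins (left out, the last holds). The fingers move at their own pace and stop on an object; "squeeze" is the grip in N (left out, the last holds). Time passes only in rows, so rows that repeat a pose let the fingers close. It gives the time, the measured TCP pose, the force and the opening at its end, in the units of the state.
- observe(): the state, without advancing time (a new reading comes with each control period).
- get_image(name): name is "scene" or "top" or "wrist"; returns a dict with "color" (480x640x3 uint8, red, green, blue), "camera_matrix" (3x3 intrinsics, pixels), "world_to_cam" (4x4, takes a point from world to camera coordinates); the wrist camera has in their place "mount" (4x4, takes a point from camera to tool coordinates, whose origin is the TCP and whose axes are the tool frame's). Camera axes: x right, y up, looking along -z (the intrinsics and any distortion apply to the point x, -y, -z); pixel columns grow to the right and rows downward; lengths in m; the calibration is good to about 2 mm. A picture is of the moment at which its call begins: read the wrist's pose just before it. There is no depth.
- sign_off(): hands the job in, once; it reports no verdict.
Trained networks look in a picture, given as the dict that the camera call returned (one of the last four; its "shot" number tells which), for a name from the list of things; names that differ only in an ending like _2 or _b are one class to them, and where a whole thing is asked for, a point or a joint stands for the part that bears it (a point fixed in the world has none). Each returns a list of dicts, best first, with "confidence" (0 to 1); they miss things now and then, are a little off and sometimes report something else, mostly with a low value. They report only what shows in the picture. A call takes as long as a camera call. They do not tell look-alikes from the thing itself.
- boxes_of(picture, thing): "point" ([column, row] in pixels, amid what is visible of it).
- place_of(picture, thing): "point" ([column, row] in pixels: a listed point, or the origin of a listed thing).
The state is a dict: "clock": time; "joints": joint angles; "dq": joint speeds; "joint_efforts": joint torques, N m; "position": TCP position; "ee_rot": TCP orientation; "force": force on the tool from outside, world axes, zero at the start; "ft_torque": the same for the moment, N m; "width": opening from 0.0 (shut) to 1.0 (fully open).
Only numpy, scipy, OpenCV 4.12 (cv2) and the standard library are available. Lean on these libraries where they do the work, as an engineer would, in place of code of your own. Each camera call takes 0.05 s, during which the arm holds its last target.

## Working session

There is one attempt and no reset: what is moved stays moved. The work goes in short steps, Python scripts to look and compute and a tool call to move; the robot and the scene stay as the last step left them, time stands still between calls to the robot, and variables do not carry over. Pictures are saved under pics/ and viewed, and the job is handed in when it is done.

Besides the shell and the picture viewer there is one more tool, called after ">>>" in YAML: its name, and indented under it one key for each argument. arm_command: Moves the arm, as the interface text tells. Its arguments: {"type":"object","properties":{"plan":{"type":"array","items":{"type":"array"}},"fingers":{"type":"number"},"squeeze":{"type":"number"}},"required":["plan"]}

```bash
ls; mkdir -p pics; python3 - <<'E'
from cell import observe,get_image,boxes_of,place_of,arm
import cv2,json,pickle
print(observe()); print([a for a in dir(arm) if a[0]!='_'], arm.tip_extent)
ims={}
for n in ["scene","top","wrist"]:
    im=get_image(n); ims[n]=im
    cv2.imwrite(f"pics/{n}0.png",im["color"][:,:,::-1])
    print(n,im["camera_matrix"],im.get("world_to_cam",im.get("mount")),[k for k in im])
    for t in ["water_filter","bay","entry_slot","lock_notch","cartridge_centre","grip_bar","cartridge_pin","cover_hinge","cover_front","catch_top","child_cup","salt_shaker","dial_timer","spice_a","teaspoon"]:
        try:r=place_of(im,t)
        except Exception as e: r=repr(e)
        print(n,t,[( [round(float(x)) for x in q['point']],round(float(q['confidence']),2)) for q in r] if isinstance(r,list) else r)
pickle.dump(ims,open("ims0.pkl","wb"))
print(observe()['clock'])
E
```

```text
pics
{'clock': 0.0, 'joints': array([-1.20759704,  0.43521925,  0.02496328,  1.57414782, -0.01157871,
        1.13401704, -0.07511638]), 'dq': array([ 0.00079574,  0.00103007, -0.00053552,  0.00041739,  0.00041897,
        0.00138058,  0.00033709]), 'joint_efforts': array([-4.83200729e-04, -6.67857814e+01,  9.84119475e-01, -3.14453673e+01,
       -6.06610486e-02,  4.28656884e-02,  1.43563775e-04]), 'position': array([0.28053314, 0.55793121, 0.24792756]), 'ee_rot': array([-1.54139258,  0.3655475 , -0.36520091]), 'force': array([0.06090601, 0.5960557 , 0.27065811]), 'ft_torque': array([-0.00142859,  0.04200417,  0.00604625]), 'width': 1.0025523877088793}
['PlanningError', 'tip_extent'] 0.022
scene [[576.64619423   0.         315.4225228 ]
 [  0.         576.64619423 245.58919641]
 [  0.           0.           1.        ]] [[ 0.421125   -0.90691922 -0.01229875 -0.40000488]
 [ 0.69665423  0.31474667  0.64467621 -0.34503357]
 [-0.58079826 -0.28005724  0.76435681 -1.22176793]
 [ 0.          0.          0.          1.        ]] ['color', 'camera_matrix', 'world_to_cam', 'shot']
scene water_
[... 2086 characters left out ...]

 [  0.         358.94738526 243.88508628]
 [  0.           0.           1.        ]] [[-3.35212765e-04 -9.57573686e-01 -2.88188347e-01 -7.82483603e-02]
 [-1.23438727e-03  2.88188540e-01 -9.57572891e-01 -1.35582025e-01]
 [ 9.99999182e-01  3.47453707e-05 -1.27862124e-03  1.33282380e-03]
 [ 0.00000000e+00  0.00000000e+00  0.00000000e+00  1.00000000e+00]] ['color', 'camera_matrix', 'mount', 'shot']
wrist water_filter []
wrist bay []
wrist entry_slot []
wrist lock_notch []
wrist cartridge_centre []
wrist grip_bar []
wrist cartridge_pin []
wrist cover_hinge []
wrist cover_front []
wrist catch_top []
wrist child_cup []
wrist salt_shaker []
wrist dial_timer []
wrist spice_a []
wrist teaspoon []
2.4
```

```bash
python3 - <<'E'
import cv2
a=cv2.imread('pics/scene0.png'); cv2.imwrite('pics/scene0c.png',cv2.resize(a[100:390,170:470],None,fx=2.6,fy=2.0*1.0,interpolation=cv2.INTER_CUBIC)[:600,:800])
b=cv2.imread('pics/top0.png'); cv2.imwrite('pics/top0c.png',cv2.resize(b[150:350,170:450],None,fx=2.8,fy=2.8,interpolation=cv2.INTER_CUBIC)[:600,:800])
E
```

```text
(no output)
```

View pics/scene0.png

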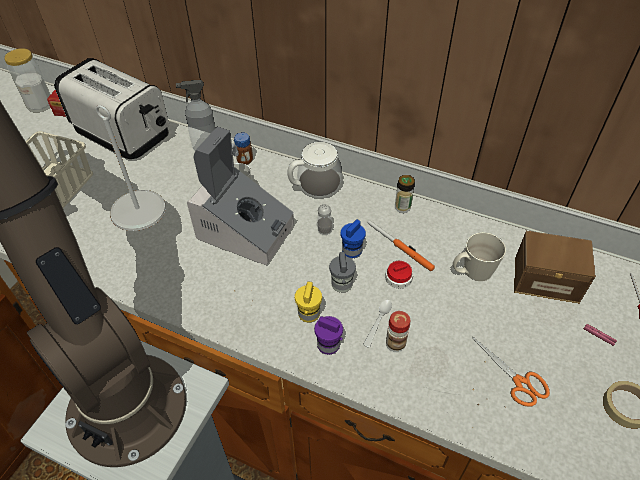

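View pics/top0.png

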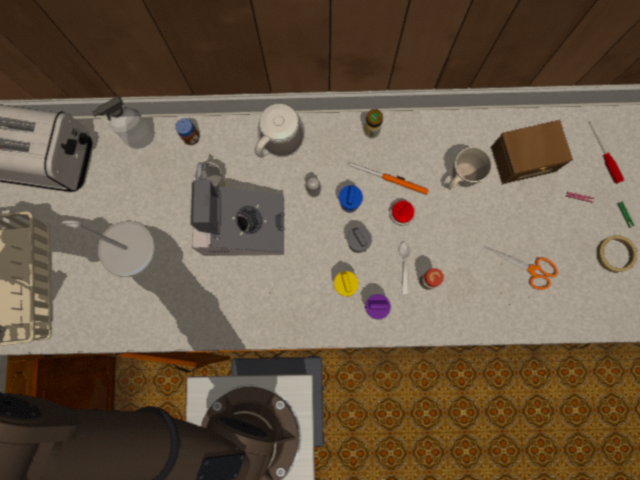

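```bash
ls pics
```

```text
scene0.png
scene0c.png
top0.png
top0c.png
wrist0.png
```

View pics/top0c.png

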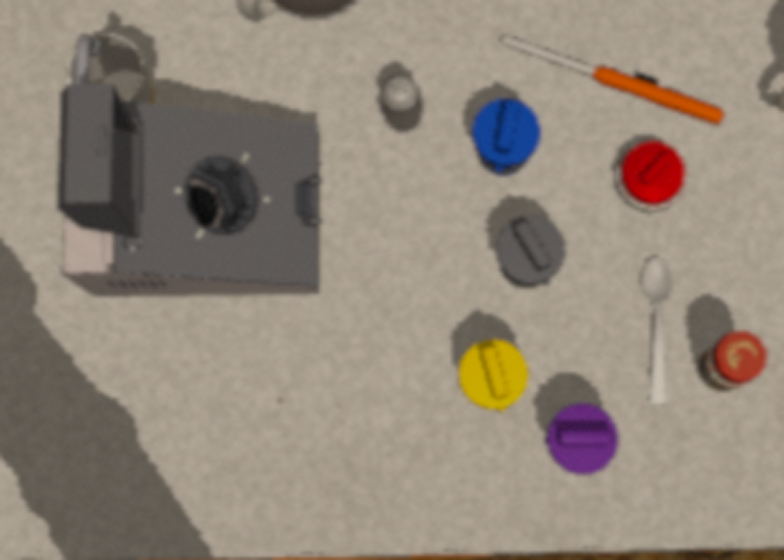

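View pics/scene0c.png

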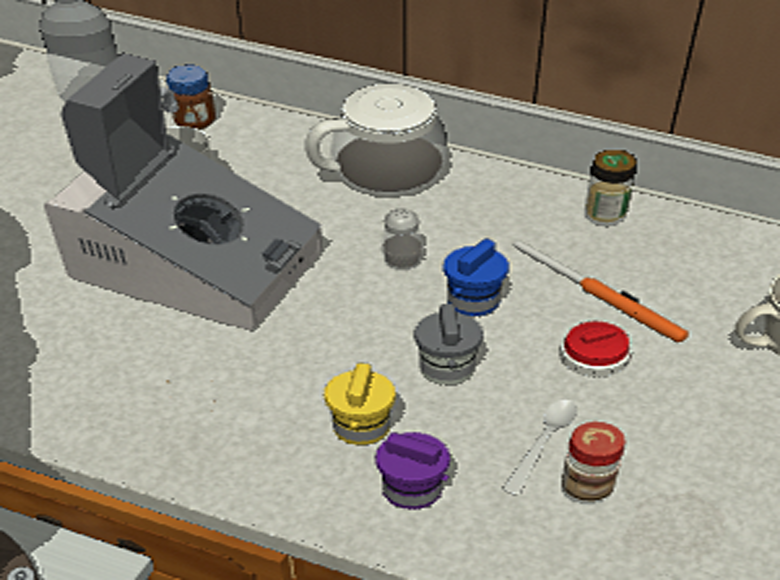

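```bash
cat > h.py <<'E'
import numpy as np,cv2,pickle
from scipy.optimize import least_squares
from scipy.spatial.transform import Rotation as R
rv=lambda v:R.from_rotvec(v).as_matrix()
def proj(im,P,T=None):
    P=np.atleast_2d(P); W=im["world_to_cam"] if T is None else T
    c=P@W[:3,:3].T+W[:3,3]; K=im["camera_matrix"]
    return np.c_[K[0,0]*c[:,0]/-c[:,2]+K[0,2], K[1,1]*(-c[:,1])/-c[:,2]+K[1,2]]
def wristT(im,pos,rot):
    M=np.eye(4); M[:3,:3]=rv(rot); M[:3,3]=pos
    return np.linalg.inv(M@im["mount"])
def filt(p):
    x,y,a=p; M=np.eye(4); M[:3,:3]=rv([0,0,a]); M[:3,3]=[x,y,0]; return M
c,s=np.cos(np.pi/6),.5
BAY=np.eye(4); BAY[:3,:3]=np.array([[c,0,-s],[0,1,0],[s,0,c]]); BAY[:3,3]=[0,0,.098]
def bay(p): return filt(p)@BAY
def tp(M,P): P=np.atleast_2d(P); return P@M[:3,:3].T+M[:3,3]
def coverpt(th,d,h): # d down slope, h out
    return np.array([.084-d*np.cos(th)+h*np.sin(th),0,.0155+d*np.sin(th)+h*np.cos(th)])
E
python3 - <<'E'
from h import *
ims=pickle.load(open('ims0.pkl','rb'))
obs={'scene':{'f':(251,237),'bay':(248,211),'hinge':(222,190),'cf':(206,144),'catch':(279,223)},
'top':{'f':(251,229),'bay':(249,216),'hinge':(214,218),'cf':(193,202),'catch':(279,225)}}
def pts(p):
    B=bay(p)
    return {'f':filt(p)[:3,3],'bay':B[:3,3],'hinge':tp(B,[.084,0,.0155])[0],'cf':tp(B,coverpt(2.3,.124,.04))[0],'catch':tp(B,[-.0785,0,.027])[0]}
def res(p):
    q=pts(p); return np.concatenate([proj(ims[n],q[k])[0]-obs[n][k] for n in obs for k in obs[n]])
r=least_squares(res,[.57,.2,np.pi/2],loss='soft_l1'); print(r.x,np.degrees(r.x[2]));print(res(r.x).reshape(-1,2).round(1))
def tri(a,b,z=None):
    f=lambda P:np.r_[proj(ims['scene'],P)[0]-a,proj(ims['top'],P)[0]-b]
    s=least_squares(f,[.6,-.1,.05]);return s.x.round(4),s.fun.round(1)
print('grip',tri((342,260),(361,237)))
print('centre',tri((342,274),(358,242)))
print('blue',tri((354,228),(352,195)))
print('yellow',tri((307,294),(348,283)))
print('salt',tri((324,231),(315,192)))
# draw overlay marks
for n in ims:
    if n=='wrist':continue
    B=bay(r.x); im=ims[n]['color'][:,:,::-1].copy()
    P=[[.034*np.cos(t),.034*np.sin(t),.0] for t in np.radians([60,-120,0,180])]+[[x,y,.01] for x in(-.094,.097) for y in(-.075,.075)]
    im=cv2.resize(im,None,fx=4,fy=4,interpolation=cv2.INTER_CUBIC)
    for q in proj(ims[n],tp(B,P)): cv2.circle(im,tuple(int(v*4+1.5) for v in q),3,(0,0,255),-1)
    x0,y0={'scene':(180,120),'top':(180,160)}[n]
    cv2.imwrite(f'pics/ov_{n}.png',im[y0*4:y0*4+600,x0*4:x0*4+560])
E
```

```text
[ 0.53167155 -0.00812327  1.50438021] 86.19463674758534
[[  0.8  -0. ]
 [ -0.    0.5]
 [  1.7  -2.9]
 [-11.2  -0.3]
 [ -2.9   4. ]
 [  1.1  -0.4]
 [ -1.9   5. ]
 [  2.9  -2.9]
 [-15.    0.8]
 [  1.2  -1.4]]
grip (array([ 0.4826, -0.2884,  0.103 ]), array([ 0.7, -0.1, -0.6,  0.4]))
centre (array([ 0.4814, -0.2869,  0.0489]), array([-0.6,  0.1,  0.5, -0.4]))
blue (array([ 0.5929, -0.2717,  0.0943]), array([ 0., -0., -0.,  0.]))
yellow (array([ 0.3704, -0.2523,  0.09  ]), array([ 1.2, -0.2, -1.1,  0.8]))
salt (array([ 0.6257, -0.1769,  0.0058]), array([ 0.4, -0.1, -0.3,  0.2]))
```

View pics/ov_scene.png

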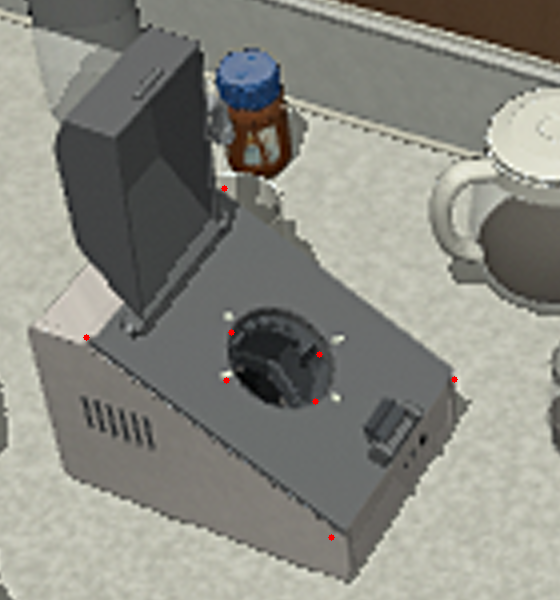

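View pics/ov_top.png

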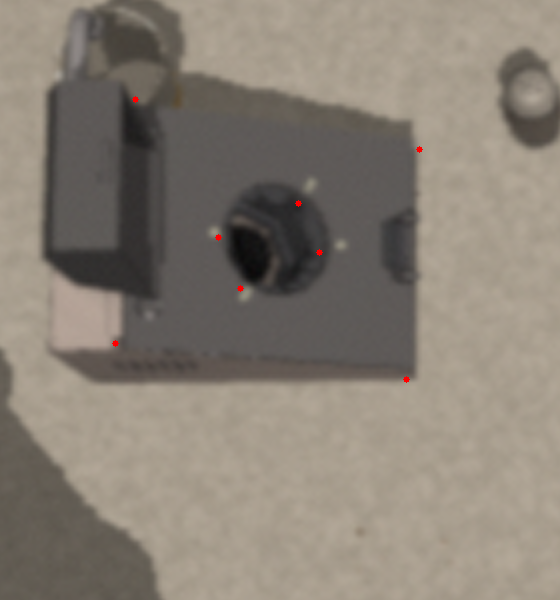

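```bash
cat > fit0.py <<'E'
from h import *
ims=pickle.load(open('ims0.pkl','rb'))
off={'scene':(180,120),'top':(180,160)}
M={'scene':{0:(227,316),-120:(337,339),180:(335,398),60:(225,374)},'top':{0:(214,232),-120:(311,185),180:(340,244),60:(244,295)}}
C={'scene':{(-.094,-.075):(453,372),(-.094,.075):(348,530),(.097,.075):(90,342)},'top':{(-.094,-.075):(412,122),(-.094,.075):(414,378),(.097,.075):(122,350)}}
def res(v):
    p=v[:3]; out=[];B=bay(p)
    for n in M:
        for a,u in M[n].items():
            r=v[3] if a in(0,180) else v[4]
            t=np.radians(a); q=proj(ims[n],tp(B,[r*np.cos(t),r*np.sin(t),.01]))[0]
            out.append(q-((np.array(u)-1.5)/4+off[n]))
        for k,u in C[n].items():
            q=proj(ims[n],tp(B,[*k,.01]))[0]; out.append(q-((np.array(u)-1.5)/4+off[n]))
    return np.concatenate(out)
r=least_squares(res,[.53,0,1.5,.04,.04],loss='soft_l1',f_scale=1.); print(r.x,np.degrees(r.x[2]));print(res(r.x).reshape(-1,2).round(1))
p=r.x[:3]
f=lambda t:np.r_[proj(ims['scene'],tp(bay(p),coverpt(t[0],.124,.04)))[0]-(206,144),proj(ims['top'],tp(bay(p),coverpt(t[0],.124,.04)))[0]-(193,202)]
s=least_squares(f,[2.]);print('cover',s.x,s.fun)
E
python3 fit0.py
```

```text
[ 0.53416197 -0.00862223  1.56751068  0.04204077  0.04257556] 89.81174645800257
[[ 0.1  0.3]
 [-0.   0.2]
 [ 0.1  0.1]
 [-0.1  0.6]
 [ 0.3 -0.6]
 [-0.7  0.3]
 [ 0.2  0.1]
 [-0.4  0.1]
 [-0.6 -0.3]
 [-0.2  0.1]
 [ 0.  -0.1]
 [ 0.2  3.9]
 [ 0.1 -2.7]
 [ 0.4 -0.5]]
cover [1.99834199] [-0.13713056  0.64516552  0.1638577   1.50090986]
```

```bash
cat >> h.py <<'E'
def plan(target_pos,target_R,cur_pos,cur_R):
    d=cur_R.T@(np.array(target_pos)-cur_pos); w=R.from_matrix(cur_R.T@target_R).as_rotvec(degrees=True)
    return d.round(4),w.round(2)
E
python3 - <<'E'
from h import *
from cell import observe
o=observe(); Rm=rv(o['ee_rot']); print(Rm.round(3)); 
# down tool: y=-z; jaw z along azimuth a; x=y×z
def down(a):
    z=np.array([np.cos(a),np.sin(a),0]);y=np.array([0,0,-1.]);return np.c_[np.cross(y,z),y,z]
for a in (122,-58): print(a,plan([.4826,-.2884,.30],down(np.radians(a)),o['position'],Rm))
E
```

```text
[[ 0.893  0.     0.449]
 [-0.449 -0.     0.893]
 [ 0.    -1.    -0.   ]]
122 (array([ 0.5607, -0.0513, -0.6659]), array([  0.  , -58.69,   0.  ]))
-58 (array([ 0.5607, -0.0513, -0.6659]), array([ -0.  , 121.31,   0.  ]))
```

```bash
python3 - <<'E'
from h import *
ims=pickle.load(open('ims0.pkl','rb'))
def tri(a,b):
    f=lambda P:np.r_[proj(ims['scene'],P)[0]-a,proj(ims['top'],P)[0]-b]
    s=least_squares(f,[.6,-.1,.05]);return s.x.round(4),s.fun.round(1)
print(tri((137,210),(125,250)),tri((104,113),(68,224)))
print(proj(ims['top'],[[.28,.558,.249],[.48,-.29,.4]]))
E
```

```text
(array([0.4816, 0.3259, 0.0073]), array([-0.6,  0.1,  0.5, -0.4])) (array([0.4882, 0.3318, 0.326 ]), array([-2. ,  0.2,  1.4, -1.2]))
[[-24.47522277 326.9451668 ]
 [370.71640672 211.70172456]]
```

View pics/wrist0.png

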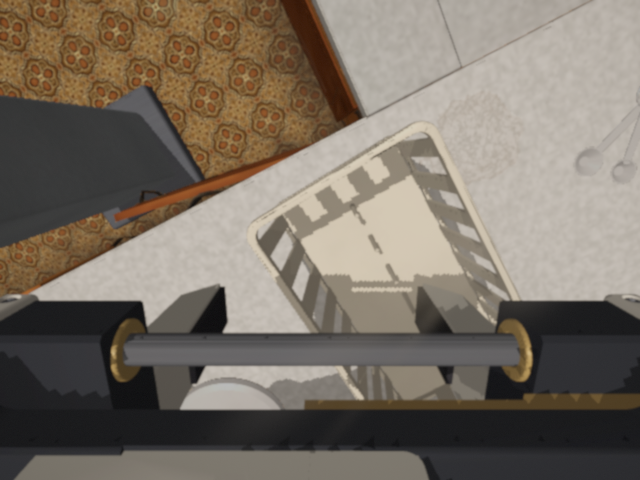

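>>> arm_command:
  plan:
    - [[0, -0.05, 0], [0, 0, 0]]
    - [[0, -0.1, 0], [0, 0, 0]]
    - [[0.02, -0.15, -0.03], [0, -5, 0]]
    - [[0.05, -0.17, -0.07], [0, -10, 0]]
    - [[0.08, -0.17, -0.11], [0, -15, 0]]

```text
clock: 2.9
position: [0.3008, 0.4369, 0.4204]
ee_rot: [-1.56, 0.154, -0.158]
force: [1.5, 0.3, 0.3]
width: 1.0
```

```bash
python3 - <<'E'
from h import *
from cell import observe
o=observe(); print(o['clock'],o['position'],o['joints'].round(3)); print(rv(o['ee_rot']).round(3))
E
```

```text
2.9 [0.30079191 0.43691002 0.42043143] [-1.081  0.182  0.016  1.51  -0.003  1.444  0.306]
[[ 0.98   0.003  0.197]
 [-0.197  0.005  0.98 ]
 [ 0.002 -1.     0.005]]
```

>>> arm_command:
  plan:
    - [[0.021, 0, -0.045], [0, -4, 0]]
    - [[0.042, 0, -0.09], [0, -8, 0]]
    - [[0.063, 0, -0.135], [0, -12, 0]]
    - [[0.084, 0, -0.18], [0, -16, 0]]
    - [[0.105, 0, -0.225], [0, -20, 0]]

```text
clock: 3.4
position: [0.3578, 0.1929, 0.4177]
ee_rot: [-1.567, -0.117, 0.116]
force: [1.3, 0.3, 0.1]
width: 1.001
```

```bash
cat > st.py <<'E'
from h import *
from cell import observe
import sys
def down(a):
    a=np.radians(a);z=np.array([np.cos(a),np.sin(a),0]);y=np.array([0,0,-1.]);return np.c_[np.cross(y,z),y,z]
if __name__=='__main__':
    o=observe(); print(round(o['clock'],2),o['position'].round(4),o['joints'].round(3),'F',o['force'].round(1)); print(rv(o['ee_rot']).round(3))
    if len(sys.argv)>4:
        print(plan([float(v) for v in sys.argv[1:4]],down(float(sys.argv[4])),o['position'],rv(o['ee_rot'])))
E
python3 st.py .4826 -.2884 .30 122
```

```text
3.4 [0.3578 0.1929 0.4177] [-0.808 -0.049  0.173  1.767  0.008  1.422  1.083] F [1.3 0.3 0.1]
[[ 0.989  0.001 -0.147]
 [ 0.147  0.001  0.989]
 [ 0.001 -1.     0.001]]
(array([ 0.0524,  0.1173, -0.4946]), array([ -0.03, -23.53,   0.05]))
```

>>> arm_command:
  plan:
    - [[0.005, 0, -0.049], [0, -4, 0]]
    - [[0.01, 0, -0.098], [0, -7, 0]]
    - [[0.015, 0, -0.147], [0, -10, 0]]
    - [[0.02, 0, -0.196], [0, -13, 0]]
    - [[0.026, 0, -0.245], [0, -16, 0]]

```text
clock: 3.9
position: [0.4188, -0.0458, 0.4178]
ee_rot: [-1.544, -0.336, 0.333]
force: [1.4, 0.4, -0.0]
width: 0.999
```

```bash
python3 st.py .4826 -.2884 .25 122
```

```text
3.9 [ 0.4188 -0.0458  0.4178] [-0.57  -0.053  0.534  1.762  0.026  1.423  1.956] F [ 1.4  0.4 -0. ]
[[ 0.91   0.001 -0.414]
 [ 0.414  0.001  0.91 ]
 [ 0.001 -1.     0.   ]]
(array([-0.0425,  0.1677, -0.2473]), array([-0.01, -7.56,  0.08]))
```

>>> arm_command:
  plan:
    - [[-0.008, 0.005, -0.048], [0, -2, 0]]
    - [[-0.016, 0.03, -0.09], [0, -4, 0]]
    - [[-0.025, 0.06, -0.13], [0, -6, 0]]
    - [[-0.032, 0.09, -0.17], [0, -7, 0]]
    - [[-0.038, 0.12, -0.21], [0, -7.5, 0]]

```text
clock: 4.4
position: [0.4708, -0.2508, 0.2975]
ee_rot: [-1.528, -0.433, 0.432]
force: [1.8, -1.6, 0.5]
width: 0.999
```

>>> arm_command:
  plan:
    - [[-0.004, 0.045, -0.035], [0, 0, 0]]
    - [[-0.004, 0.045, -0.037], [0, 0, 0]]
    - [[-0.004, 0.045, -0.037], [0, 0, 0]]

```text
clock: 4.7
position: [0.4847, -0.2853, 0.2508]
ee_rot: [-1.525, -0.429, 0.434]
force: [0.3, 0.3, 0.9]
width: 1.002
```

```bash
python3 - <<'E'
from h import *
from cell import observe,get_image,place_of
o=observe(); im=get_image('wrist'); pickle.dump((o,im),open('w1.pkl','wb'))
print(o['clock'],o['position'],o['joints'].round(3));T=wristT(im,o['position'],o['ee_rot'])
for t in ['grip_bar','cartridge_centre','cartridge_pin']:
    print(t,[(q['point'],round(q['confidence'],2)) for q in place_of(im,t)])
print(proj(im,[[.4826,-.2884,.091],[.4826,-.2884,0]],T))
cv2.imwrite('pics/w1.png',im['color'][:,:,::-1])
E
```

```text
4.7 [ 0.48470307 -0.28533018  0.25076424] [ 0.095  0.346  0.46   1.75  -0.17   1.088  2.733]
grip_bar [([317.8, 230.9], 0.9), ([276.2, 336.8], 0.82), ([394.0, 9.2], 0.82), ([432.0, 135.6], 0.72)]
cartridge_centre [([420.9, 136.7], 0.93), ([277.6, 315.4], 0.89), ([383.2, 19.7], 0.81), ([320.7, 221.5], 0.72)]
cartridge_pin [([319.1, 251.0], 0.89), ([431.8, 105.0], 0.86), ([355.2, 1.8], 0.7), ([298.3, 302.0], 0.69)]
[[317.22277887 226.70309444]
 [317.71451251 206.58922078]]
```

View pics/w1.png

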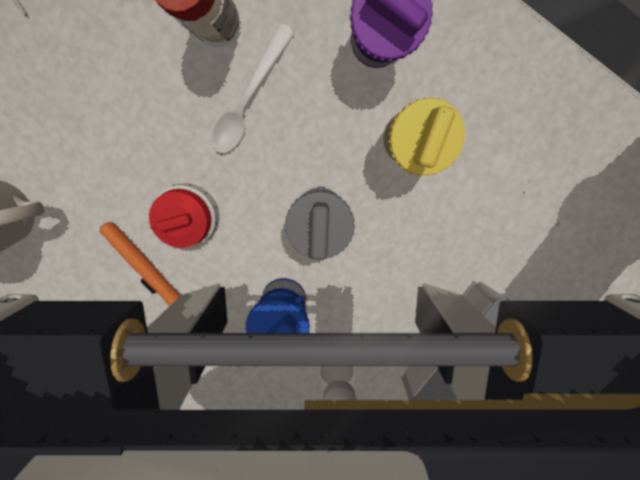

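```bash
python3 - <<'E'
from h import *
o,im=pickle.load(open('w1.pkl','rb'))
print(rv(o['ee_rot']).round(3))
c=im['color'][175:275,270:370,::-1]; cv2.imwrite('pics/w1c.png',cv2.resize(c,None,fx=6,fy=6,interpolation=cv2.INTER_CUBIC))
E
```

```text
[[ 0.852 -0.004 -0.523]
 [ 0.523  0.001  0.852]
 [-0.003 -1.     0.003]]
```

View pics/w1c.png

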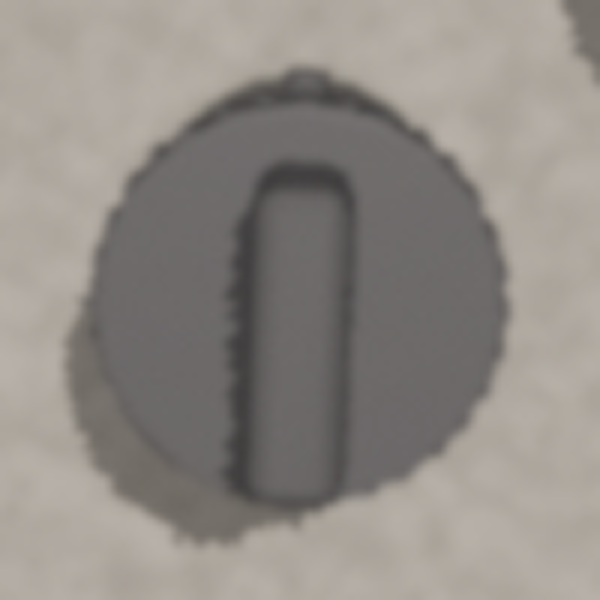

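```bash
cat >> h.py <<'E'
def back(im,uv,T,z):
    K=im['camera_matrix'];Ti=np.linalg.inv(T)
    d=np.array([(uv[0]-K[0,2])/K[0,0],-(uv[1]-K[1,2])/K[1,1],-1.]);d=Ti[:3,:3]@d;c=Ti[:3,3]
    return c+d*(z-c[2])/d[2]
E
python3 - <<'E'
from h import *
o,im=pickle.load(open('w1.pkl','rb')); T=wristT(im,o['position'],o['ee_rot'])
px=lambda u,v:(270+(u-2.5)/6,175+(v-2.5)/6)
a=back(im,px(304,186),T,.104);b=back(im,px(294,501),T,.104)
print(a,b,(a+b)/2,np.linalg.norm(a-b),np.degrees(np.arctan2(*(a-b)[[1,0]])))
w=back(im,px(258,340),T,.104)-back(im,px(345,340),T,.104);print(np.linalg.norm(w))
# cap circle: left 95,right 508 at v~300; 
m=back(im,px(95,305),T,.078);n=back(im,px(507,305),T,.078);print((m+n)/2,np.linalg.norm(m-n))
print('jaw az',np.degrees(np.arctan2(*rv(o['ee_rot'])[[1,0],2])))
E
```

```text
[ 0.46377667 -0.29697636  0.104     ] [ 0.50213748 -0.27505892  0.104     ] [ 0.48295707 -0.28601764  0.104     ] 0.04418061442988827 -150.25852184981977
0.011790244796927174
[ 0.4832197  -0.28548134  0.078     ] 0.06067975229204381
jaw az 121.54954014482965
```

>>> arm_command:
  plan:
    - [[-0.0017, 0.03, 0.0005], [0, 1.8, 0]]
    - [[-0.0017, 0.07, 0.0005], [0, 1.8, 0]]
    - [[-0.0017, 0.11, 0.0005], [0, 1.8, 0]]
    - [[-0.0017, 0.135, 0.0005], [0, 1.8, 0]]
    - [[-0.0017, 0.147, 0.0005], [0, 1.8, 0]]
  squeeze: 35

```text
clock: 5.4
position: [0.4848, -0.2816, 0.1055]
ee_rot: [-1.53, -0.411, 0.413]
force: [-0.6, 0.3, 0.4]
width: 1.001
```

>>> arm_command:
  plan:
    - [[0, 0, 0], [0, 0, 0]]
    - [[0, 0, 0], [0, 0, 0]]

```text
clock: 5.6
position: [0.4859, -0.2834, 0.108]
ee_rot: [-1.533, -0.413, 0.41]
force: [-0.6, -0.5, -0.3]
width: 1.002
```

```bash
python3 st.py .483 -.2857 .103 119.75
```

```text
5.6 [ 0.4859 -0.2834  0.108 ] [ 0.216  0.5    0.301  1.904 -0.206  0.766  2.727] F [-0.6 -0.5 -0.3]
[[ 0.865  0.002 -0.501]
 [ 0.501 -0.001  0.865]
 [ 0.001 -1.    -0.002]]
(array([-0.0037,  0.005 , -0.0006]), array([0.11, 0.32, 0.06]))
```

>>> arm_command:
  plan:
    - [[-0.002, 0.003, 0], [0, 0, 0]]

```text
clock: 5.7
position: [0.4847, -0.2846, 0.1054]
ee_rot: [-1.534, -0.414, 0.409]
force: [-0.2, -0.1, 0.8]
width: 0.999
```

```bash
python3 st.py .483 -.2857 .103 119.75
```

```text
5.7 [ 0.4847 -0.2846  0.1054] [ 0.225  0.501  0.293  1.907 -0.204  0.758  2.727] F [-0.2 -0.1  0.8]
[[ 0.865  0.003 -0.501]
 [ 0.501 -0.002  0.865]
 [ 0.002 -1.    -0.003]]
(array([-0.002 ,  0.0024, -0.0001]), array([0.18, 0.32, 0.12]))
```

>>> arm_command:
  plan:
    - [[0, 0, 0], [0, 0, 0]]

```text
clock: 5.8
position: [0.4834, -0.2847, 0.1044]
ee_rot: [-1.533, -0.411, 0.41]
force: [0.6, -0.3, 0.3]
width: 1.003
```

```bash
python3 st.py .483 -.2857 .103 119.75; python3 - <<'E'
from h import *
from cell import observe,get_image
o=observe(); im=get_image('wrist'); pickle.dump((o,im),open('w2.pkl','wb'))
cv2.imwrite('pics/w2.png',im['color'][:,:,::-1])
for i in range(4): print(observe()['position'])
E
```

```text
5.8 [ 0.4834 -0.2847  0.1044] [ 0.226  0.502  0.293  1.909 -0.203  0.757  2.727] F [ 0.6 -0.3  0.3]
[[ 0.866  0.001 -0.5  ]
 [ 0.5   -0.001  0.866]
 [ 0.001 -1.    -0.001]]
(array([-0.0008,  0.0014, -0.0007]), array([0.08, 0.26, 0.05]))
[ 0.48330131 -0.28465351  0.10421192]
[ 0.48330131 -0.28465351  0.10421192]
[ 0.48330131 -0.28465351  0.10421192]
[ 0.48330131 -0.28465351  0.10421192]
```

View pics/w2.png

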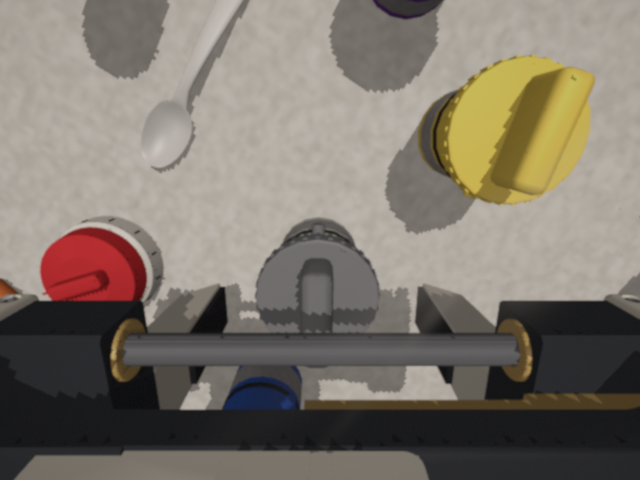

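>>> arm_command:
  plan:
    - [[-0.0005, 0.001, -0.0005], [0, 0, 0]]
    - [[-0.0005, 0.001, -0.0005], [0, 0, 0]]
    - [[-0.0005, 0.001, -0.0005], [0, 0, 0]]
    - [[-0.0005, 0.001, -0.0005], [0, 0, 0]]
    - [[-0.0005, 0.001, -0.0005], [0, 0, 0]]
  fingers: 1
  squeeze: 35

```text
clock: 6.35
position: [0.4829, -0.2851, 0.1024]
ee_rot: [-1.532, -0.41, 0.41]
force: [0.3, -0.7, -1.0]
width: 0.614
```

>>> arm_command:
  plan:
    - [[0, 0, 0], [0, 0, 0]]
    - [[0, 0, 0], [0, 0, 0]]

```text
clock: 6.55
position: [0.4828, -0.285, 0.1024]
ee_rot: [-1.532, -0.41, 0.41]
force: [0.1, 0.2, -1.2]
width: 0.439
```

```bash
python3 st.py .483 -.2857 .103 119.75; python3 -c "
from cell import observe;print(observe()['width'])"
```

```text
6.55 [ 0.4828 -0.285   0.1024] [ 0.23   0.505  0.289  1.91  -0.203  0.755  2.727] F [ 0.1  0.2 -1.2]
[[ 0.866  0.    -0.5  ]
 [ 0.5    0.     0.866]
 [ 0.    -1.     0.   ]]
(array([-0.0002, -0.0006, -0.0006]), array([-0.  ,  0.26,  0.  ]))
0.4389309469248905
```

Fingers close slowly; wait on.

>>> arm_command:
  plan:
    - [[0, 0, 0], [0, 0, 0]]
    - [[0, 0, 0], [0, 0, 0]]
    - [[0, 0, 0], [0, 0, 0]]
    - [[0, 0, 0], [0, 0, 0]]

```text
clock: 6.95
position: [0.4828, -0.285, 0.1023]
ee_rot: [-1.531, -0.41, 0.41]
force: [-0.2, 0.4, -2.1]
width: 0.149
```

>>> arm_command:
  plan:
    - [[0, 0, 0], [0, 0, 0]]
    - [[0, 0, 0], [0, 0, 0]]

```text
clock: 7.15
position: [0.4827, -0.2849, 0.1023]
ee_rot: [-1.531, -0.41, 0.411]
force: [-0.1, -0.2, -1.9]
width: 0.151
```

```bash
python3 st.py
```

```text
7.15 [ 0.4827 -0.2849  0.1023] [ 0.23   0.505  0.289  1.91  -0.203  0.755  2.727] F [-0.1 -0.2 -1.9]
[[ 0.866 -0.    -0.5  ]
 [ 0.5    0.     0.866]
 [-0.    -1.     0.   ]]
```

>>> arm_command:
  plan:
    - [[0, -0.03, 0], [0, 0, 0]]
    - [[0, -0.07, 0], [0, 0, 0]]
    - [[0, -0.115, 0], [0, 3, 0]]
    - [[0, -0.15, 0], [0, 8, 0]]
    - [[0, -0.17, 0.03], [0, 14, 0]]

```text
clock: 7.65
position: [0.4694, -0.2621, 0.2756]
ee_rot: [-1.564, -0.217, 0.211]
force: [0.4, -0.3, -1.3]
width: 0.151
```

```bash
cat > go.py <<'E'
from h import *
from cell import observe
import sys,json
try: p=np.array(json.load(open('filter.json')))
except: p=np.array([.53416,-.00862,1.5675])
def tgt(bx,by,bz,ang): # tool origin in bay coords; ang = bay angle of tool x axis
    B=bay(p); a=np.radians(ang); x=np.array([np.cos(a),np.sin(a),0]);y=np.array([0,0,-1.]);z=np.cross(x,y)
    return tp(B,[bx,by,bz])[0],B[:3,:3]@np.c_[x,y,z]
if __name__=='__main__':
    o=observe(); Rm=rv(o['ee_rot']); B=bay(p)
    q=B[:3,:3].T@(o['position']-B[:3,3]); Rb=B[:3,:3].T@Rm
    print(round(o['clock'],2),o['position'].round(4),'j',o['joints'].round(2),'F',(B[:3,:3].T@o['force']).round(1),'w',round(o['width'],3))
    print('bay tcp',q.round(4),'xang',np.degrees(np.arctan2(Rb[1,0],Rb[0,0])).round(2),'tilt(yx,yy)',np.degrees(Rb[:2,1]).round(2))
    if len(sys.argv)>4: print(plan(*tgt(*[float(v) for v in sys.argv[1:5]]),o['position'],Rm))
E
python3 go.py 0 0 .2 -120
```

```text
7.65 [ 0.4694 -0.2621  0.2756] j [ 0.09  0.27  0.4   1.78 -0.12  1.11  2.38] F [-1.  -0.4 -1. ] w 0.151
bay tcp [-0.1309  0.064   0.2807] xang -76.12 tilt(yx,yy) [-28.83  -0.27]
(array([0.1034, 0.0041, 0.1305]), array([30.75, 44.79,  4.1 ]))
```

>>> arm_command:
  plan:
    - [[0.015, -0.005, 0.018], [4.4, 6.4, 0.6]]
    - [[0.03, -0.005, 0.036], [8.8, 12.8, 1.2]]
    - [[0.045, -0.005, 0.055], [13.2, 19.2, 1.8]]
    - [[0.06, 0, 0.075], [17.6, 25.6, 2.4]]
    - [[0.074, 0, 0.093], [22, 32, 3]]

```text
clock: 8.15
position: [0.5138, -0.148, 0.272]
ee_rot: [-1.186, 0.293, -0.135]
force: [-0.4, 0.2, -2.2]
width: 0.152
```

```bash
python3 go.py 0 0 .2 -120
```

```text
8.15 [ 0.5138 -0.148   0.272 ] j [ 0.09  0.41  0.43  1.67 -0.48  1.37  1.95] F [-0.9  0.5 -1.9] w 0.152
bay tcp [-0.0338  0.0199  0.2204] xang -107.23 tilt(yx,yy) [-8.05  2.92]
(array([0.0091, 0.0144, 0.0408]), array([ 8.6 , 12.77,  0.55]))
```

>>> arm_command:
  plan:
    - [[0.004, 0.005, 0.018], [4.3, 6.4, 0.3]]
    - [[0.009, 0.014, 0.04], [8.6, 12.8, 0.55]]
    - [[0.009, 0.014, 0.041], [8.6, 12.8, 0.55]]
    - [[0.009, 0.014, 0.041], [8.6, 12.8, 0.55]]

```text
clock: 8.55
position: [0.5327, -0.1103, 0.2717]
ee_rot: [-1.028, 0.47, -0.273]
force: [0.8, -1.1, -2.3]
width: 0.151
```

```bash
python3 go.py 0 0 .2 -120;  python3 - <<'E'
from h import *
from cell import observe,get_image
o=observe(); im=get_image('wrist'); pickle.dump((o,im),open('w3.pkl','wb'))
cv2.imwrite('pics/w3.png',im['color'][:,:,::-1])
im=get_image('scene'); pickle.dump(im,open('s3.pkl','wb')); cv2.imwrite('pics/s3.png',im['color'][:,:,::-1])
E
```

```text
8.55 [ 0.5327 -0.1103  0.2717] j [ 0.1   0.43  0.43  1.68 -0.63  1.39  1.79] F [-2.1 -0.8 -1.5] w 0.151
bay tcp [-0.0012  0.0011  0.2013] xang -119.61 tilt(yx,yy) [-0.29  0.08]
(array([0.0004, 0.0013, 0.0016]), array([0.29, 0.39, 0.07]))
```

View pics/w3.png

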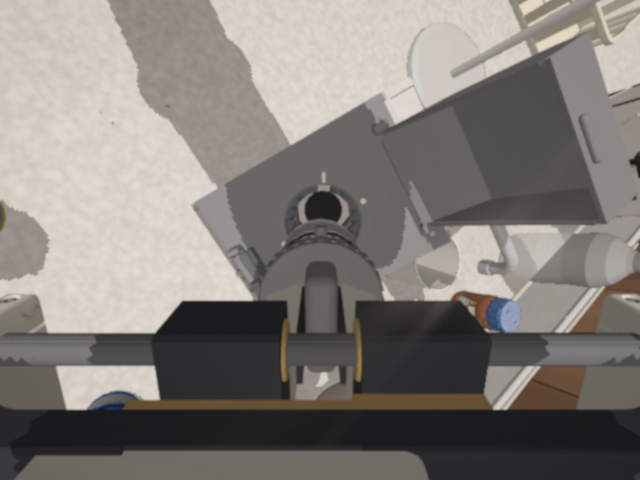

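View pics/s3.png

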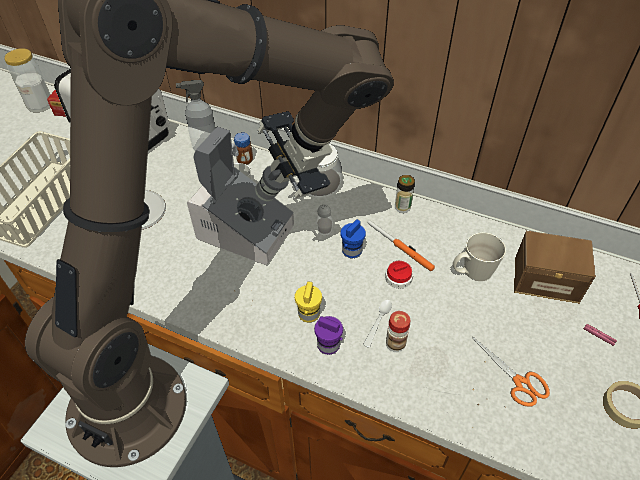

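```bash
python3 - <<'E'
from h import *
from go import p
o,im=pickle.load(open('w3.pkl','rb')); T=wristT(im,o['position'],o['ee_rot'])
B=bay(p); r=.0423
P=[[r*np.cos(t),r*np.sin(t),.01] for t in np.radians([60,0,180,-120])]+[[x,y,.01] for x in(-.094,.097) for y in(-.075,.075)]+[[-.066,.022,.027],[.084,.0465,.0155]]
q=proj(im,tp(B,P),T); print(q.round(1))
c=cv2.resize(im['color'][130:330,180:460,::-1],None,fx=2.8,fy=2.8,interpolation=cv2.INTER_CUBIC)
for u in q: cv2.circle(c,(int((u[0]-180)*2.8+.9),int((u[1]-130)*2.8+.9)),2,(0,0,255),-1)
cv2.imwrite('pics/w3c.png',c)
E
```

```text
[[322.5 177.7]
 [362.3 201.4]
 [283.4 244.9]
 [321.8 266.1]
 [278.4 329.7]
 [193.  203.5]
 [450.4 241.5]
 [378.5  92.7]
 [246.2 242.5]
 [381.  131.5]]
```

View pics/w3c.png

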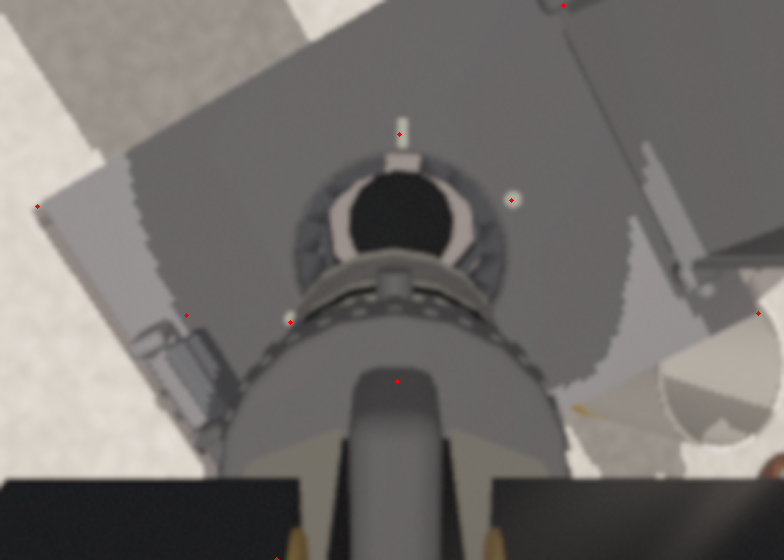

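>>> arm_command:
  plan:
    - [[0, 0.02, 0.001], [0.2, 0.2, 0]]
    - [[0, 0.045, 0.002], [0.3, 0.4, 0]]
    - [[0, 0.065, 0.002], [0.3, 0.4, 0.1]]
    - [[0, 0.074, 0.002], [0.3, 0.4, 0.1]]
    - [[0, 0.074, 0.002], [0.3, 0.4, 0.1]]

```text
clock: 9.15
position: [0.5339, -0.071, 0.2083]
ee_rot: [-1.019, 0.478, -0.277]
force: [0.5, -0.9, -1.8]
width: 0.149
```

```bash
python3 go.py 0 0 .1253 -120;  python3 - <<'E'
from h import *
from cell import observe,get_image
from go import p
o=observe(); im=get_image('wrist'); pickle.dump((o,im),open('w4.pkl','wb'))
T=wristT(im,o['position'],o['ee_rot'])
B=bay(p); r=.0423
P=[[r*np.cos(t),r*np.sin(t),.01] for t in np.radians([60,0,180,-120])]
q=proj(im,tp(B,P),T); print(q.round(1))
c=cv2.resize(im['color'][130:330,180:460,::-1],None,fx=2.8,fy=2.8,interpolation=cv2.INTER_CUBIC)
for u in q: cv2.circle(c,(int((u[0]-180)*2.8+.9),int((u[1]-130)*2.8+.9)),2,(0,0,255),-1)
cv2.imwrite('pics/w4c.png',c)
E
```

```text
9.15 [ 0.5339 -0.071   0.2083] j [ 0.06  0.48  0.4   1.8  -0.69  1.25  1.83] F [-1.6 -0.5 -1.1] w 0.149
bay tcp [1.100e-03 1.000e-04 1.267e-01] xang -120.11 tilt(yx,yy) [0.13 0.02]
(array([ 0.0006,  0.0014, -0.0009]), array([-0.11, -0.11, -0.09]))
[[317.3 190.5]
 [368.4 219.8]
 [268.9 275.1]
 [317.8 300.6]]
```

View pics/w4c.png

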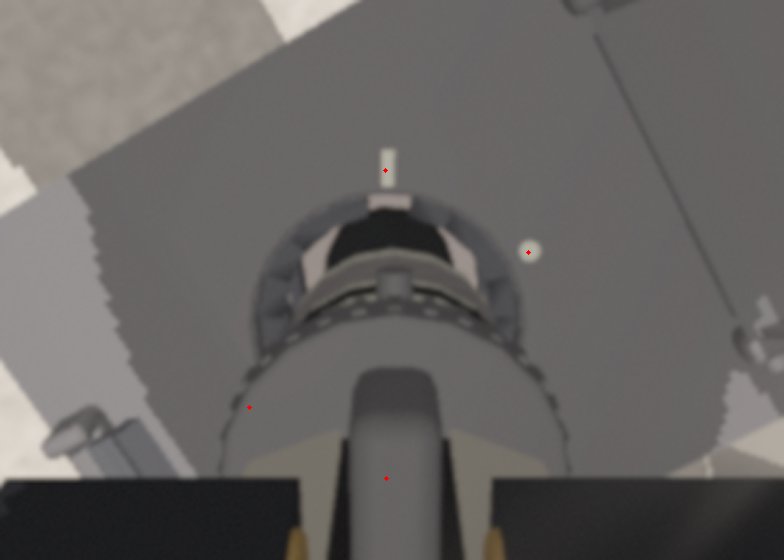

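```bash
python3 - <<'E'
from h import *
o,im=pickle.load(open('w4.pkl','rb')); T=np.linalg.inv(im['mount'])
P=[[-.031,.0243,0],[-.031,.0363,0],[-.0325,.0488,0],[-.026,.1023,0],[-.023,-.0017,0],[-.023,.0243,0],[0,.0243,.031],[0,.0243,-.031],[0,.0363,.031]]
q=proj(im,P,T); print(q.round(1)); print(((q-[180,130])*2.8+.9).round(0))
c=cv2.resize(im['color'][190:310,240:400,::-1],None,fx=5,fy=5,interpolation=cv2.INTER_CUBIC)
for u in q: cv2.circle(c,(int((u[0]-240)*5+2),int((u[1]-190)*5+2)),2,(0,0,255),-1)
cv2.imwrite('pics/w4d.png',c)
E
```

```text
[[318.3 242.3]
 [318.5 235.4]
 [318.6 226.4]
 [319.  216.6]
 [318.  280. ]
 [318.3 258.7]
 [382.  303.3]
 [254.8 303.3]
 [378.2 293. ]]
[[388. 315.]
 [389. 296.]
 [389. 271.]
 [390. 243.]
 [387. 421.]
 [388. 361.]
 [566. 486.]
 [210. 486.]
 [556. 457.]]
```

View pics/w4d.png

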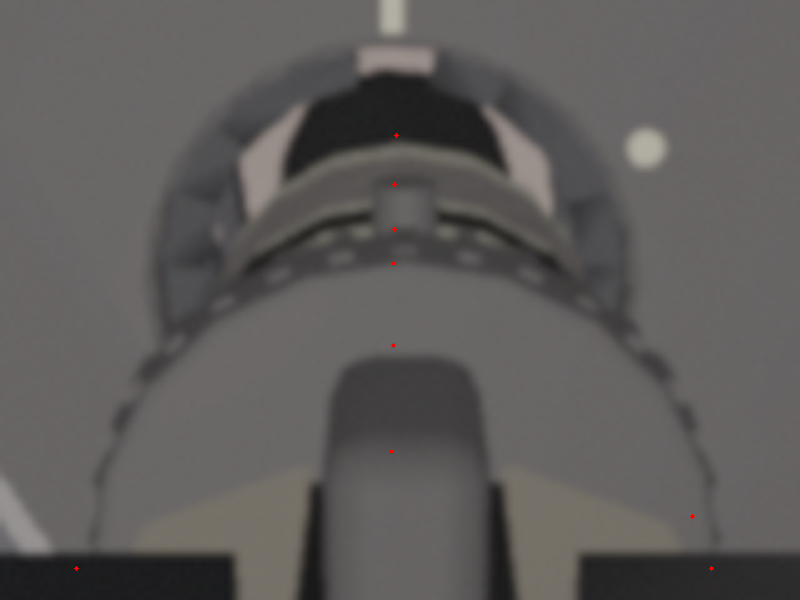

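>>> arm_command:
  plan:
    - [[-0.0005, 0, -0.0016], [-0.1, -0.1, 0]]
    - [[-0.0005, 0.012, -0.0016], [-0.1, -0.1, 0]]
    - [[-0.0005, 0.02, -0.0016], [-0.1, -0.1, 0]]
    - [[-0.0005, 0.02, -0.0016], [-0.1, -0.1, 0]]

```text
clock: 9.6
position: [0.5325, -0.0612, 0.1898]
ee_rot: [-1.02, 0.479, -0.275]
force: [-0.2, 0.6, -2.1]
width: 0.15
```

```bash
python3 go.py 0 0 .1 -120;  python3 - <<'E'
from h import *
from cell import observe,get_image
o=observe(); im=get_image('wrist'); pickle.dump((o,im),open('w5.pkl','wb'))
c=cv2.resize(im['color'][190:310,240:400,::-1],None,fx=5,fy=5,interpolation=cv2.INTER_CUBIC)
cv2.imwrite('pics/w5d.png',c)
E
```

```text
9.6 [ 0.5325 -0.0612  0.1898] j [ 0.05  0.49  0.39  1.83 -0.71  1.21  1.84] F [-0.5  0.2 -2.2] w 0.15
bay tcp [0.0004 0.0015 0.1058] xang -120.08 tilt(yx,yy) [0.11 0.11]
(array([0.0015, 0.0058, 0.0004]), array([-0.04, -0.08, -0.15]))
```

View pics/w5d.png

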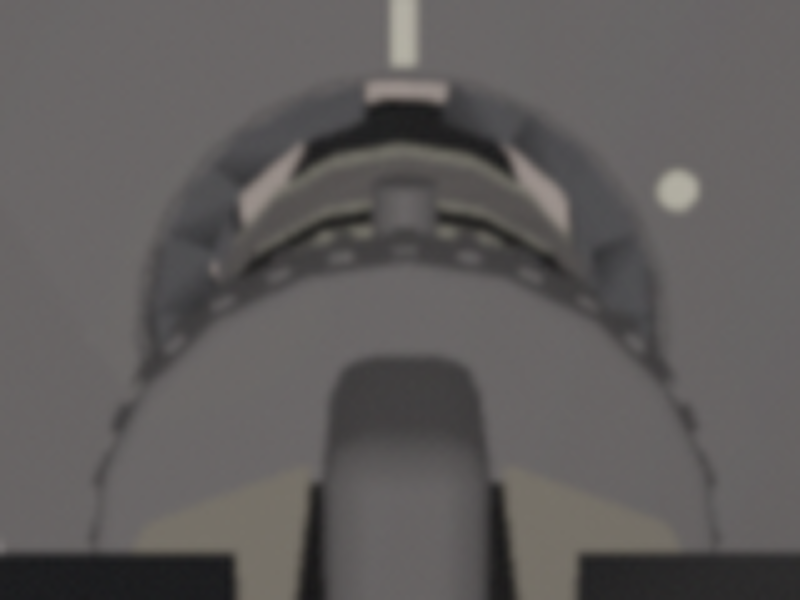

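```bash
python3 - <<'E'
from h import *
from go import p
o,im=pickle.load(open('w5.pkl','rb')); Tt=np.linalg.inv(im['mount'])
# solve bay position in tool frame (orientation perfect at -120), from dot(0deg) and rim outer circle; unknown x,z,y
px=lambda u,v:np.array([240+(u-2)/5,190+(v-2)/5])
a=np.radians(-120);x=np.array([np.cos(a),np.sin(a),0]);y=np.array([0,0,-1.]);z=np.cross(x,y);Rt=np.c_[x,y,z].T
def f(t):
    out=[]
    for P,u in [([.042,0,.01],px(678,190)),([.0275*0+.035*.5,.035*.866,.01],px(404,77))]:
        out.append(proj(im,(Rt@np.array(P)+[t[0],.1058,t[1]]),Tt)[0]-u)
    return np.concatenate(out)
s=least_squares(f,[0,0]);print(s.x,s.fun)
E
```

```text
[0.00040037 0.00090454] [ 0.07059682 -0.86068782 -0.06942998  0.83467188]
```

>>> arm_command:
  plan:
    - [[0, 0.012, -0.0002], [0, 0, 0]]
    - [[0, 0.024, -0.0002], [0, 0, 0]]
    - [[0, 0.034, -0.0002], [0, 0, 0]]
    - [[0, 0.042, -0.0002], [0, 0, 0]]
    - [[0, 0.042, -0.0002], [0, 0, 0]]

```text
clock: 10.15
position: [0.5324, -0.0403, 0.1532]
ee_rot: [-1.02, 0.479, -0.275]
force: [-0.3, 0.4, -1.6]
width: 0.147
```

```bash
python3 go.py 0 0 .0363 -120;  python3 - <<'E'
from h import *
from cell import observe,get_image
o=observe(); print(o['ft_torque'].round(2));im=get_image('wrist'); pickle.dump((o,im),open('w6.pkl','wb'))
c=cv2.resize(im['color'][190:310,240:400,::-1],None,fx=5,fy=5,interpolation=cv2.INTER_CUBIC)
cv2.imwrite('pics/w6d.png',c)
E
```

```text
10.15 [ 0.5324 -0.0403  0.1532] j [ 0.04  0.53  0.36  1.88 -0.75  1.12  1.87] F [-0.5  0.3 -1.6] w 0.147
bay tcp [0.0001 0.0016 0.0637] xang -120.09 tilt(yx,yy) [0.11 0.12]
(array([0.0015, 0.0274, 0.0007]), array([-0.03, -0.09, -0.15]))
[-0.77  0.03 -0.03]
```

View pics/w6d.png

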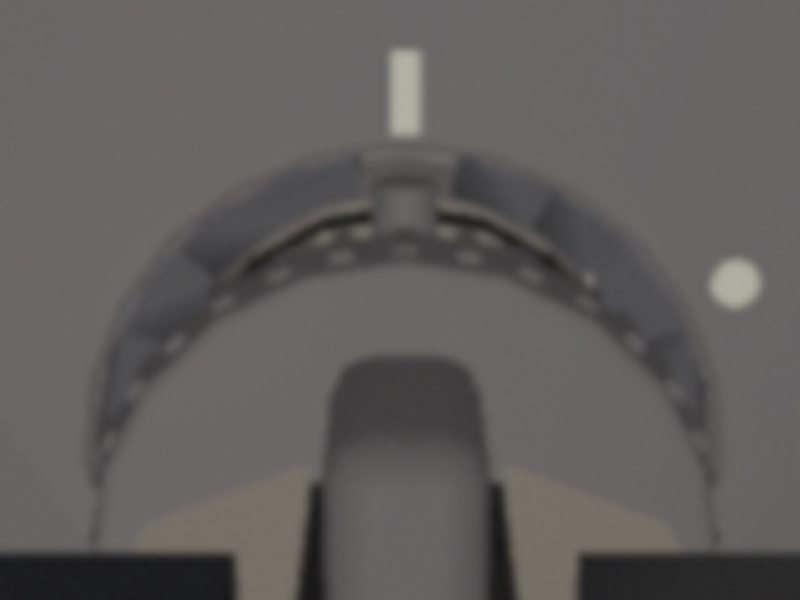

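>>> arm_command:
  plan:
    - [[0, 0.006, 0], [0, 0, 0]]
    - [[0, 0.011, 0], [0, 0, 0]]
    - [[0, 0.016, 0], [0, 0, 0]]
    - [[0, 0.016, 0], [0, 0, 0]]

```text
clock: 10.6
position: [0.5334, -0.0335, 0.1403]
ee_rot: [-1.021, 0.477, -0.278]
force: [0.7, -2.5, 1.9]
width: 0.148
```

```bash
python3 go.py 0 0 .0363 -120
```

```text
10.6 [ 0.5334 -0.0335  0.1403] j [ 0.03  0.54  0.35  1.89 -0.77  1.09  1.89] F [-1.2 -0.7  2.9] w 0.148
bay tcp [-0.0004  0.0007  0.0491] xang -120.09 tilt(yx,yy) [ 0.04 -0.05]
(array([0.0004, 0.0128, 0.0007]), array([-0.06, -0.09,  0.02]))
```

>>> arm_command:
  plan:
    - [[0, 0.005, 0], [0, 0, 0]]
    - [[0, 0.009, 0], [0, 0, 0]]
    - [[0, 0.012, 0], [0, 0, 0]]
    - [[0, 0.0125, 0], [0, 0, 0]]

```text
clock: 11.0
position: [0.5334, -0.0273, 0.1296]
ee_rot: [-1.021, 0.477, -0.278]
force: [-0.6, -3.3, 4.0]
width: 0.148
```

```bash
python3 go.py 0 0 .0363 -120
```

```text
11.0 [ 0.5334 -0.0273  0.1296] j [ 0.03  0.55  0.34  1.91 -0.79  1.07  1.9 ] F [-0.9  0.6  5.1] w 0.148
bay tcp [-0.0004  0.0007  0.0367] xang -120.09 tilt(yx,yy) [ 0.04 -0.05]
(array([0.0004, 0.0004, 0.0007]), array([-0.05, -0.09,  0.02]))
```

>>> arm_command:
  plan:
    - [[0, 0.001, 0], [0, 0, 0]]
    - [[0, 0.0015, 0], [0, 0, 0]]

```text
clock: 11.2
position: [0.5334, -0.0272, 0.1293]
ee_rot: [-1.02, 0.477, -0.279]
force: [-3.7, -8.3, 16.2]
width: 0.149
```

```bash
python3 go.py 0 0 .0363 -120
```

```text
11.2 [ 0.5334 -0.0272  0.1293] j [ 0.03  0.55  0.34  1.91 -0.79  1.07  1.9 ] F [ 0.9  3.7 18.2] w 0.149
bay tcp [-0.0005  0.0007  0.0364] xang -120.09 tilt(yx,yy) [ 0.04 -0.09]
(array([0.0003, 0.0001, 0.0008]), array([-0.08, -0.09,  0.06]))
```

>>> arm_command:
  plan:
    - [[0, -0.0006, 0], [0, 4, 0]]
    - [[0, -0.0006, 0], [0, 10, 0]]
    - [[0, -0.0006, 0], [0, 16, 0]]
    - [[0, -0.0006, 0], [0, 22, 0]]
    - [[0, -0.0006, 0], [0, 28, 0]]

```text
clock: 11.7
position: [0.5337, -0.0265, 0.1297]
ee_rot: [-0.948, 0.921, -0.534]
force: [-0.6, -2.3, 8.5]
width: 0.149
```

```bash
python3 go.py 0 0 .0363 -180; python3 -c "
from cell import observe;print(observe()['ft_torque'])"
```

```text
11.7 [ 0.5337 -0.0265  0.1297] j [-0.05  0.57  0.45  1.91 -0.84  1.11  1.45] F [2.2 0.6 8.5] w 0.149
bay tcp [0.0004 0.0004 0.0365] xang -148.29 tilt(yx,yy) [ 0.11 -0.08]
(array([0.0005, 0.0002, 0.0002]), array([-0.11, 31.71, -0.08]))
[-0.14268121 -0.13264086  0.05460136]
```

Turning freely, held at depth. Continue to the stop.

>>> arm_command:
  plan:
    - [[0, 0, 0], [0, 7, 0]]
    - [[0, 0, 0], [0, 14, 0]]
    - [[0, 0, 0], [0, 21, 0]]
    - [[0, 0, 0], [0, 27, 0]]
    - [[0, 0, 0], [0, 31, 0]]

```text
clock: 12.2
position: [0.534, -0.0266, 0.1298]
ee_rot: [-0.815, 1.402, -0.812]
force: [-0.1, -1.8, 8.5]
width: 0.151
```

>>> arm_command:
  plan:
    - [[0, 0, 0], [0, 1.5, 0]]
    - [[0, 0, 0], [0, 3, 0]]

```text
clock: 12.4
position: [0.534, -0.0265, 0.1298]
ee_rot: [-0.799, 1.446, -0.837]
force: [-0.7, -3.1, 7.2]
width: 0.147
```

```bash
python3 go.py 0 0 .0363 -180; python3 -c "
from cell import observe;print(observe()['ft_torque'])"
```

```text
12.4 [ 0.534  -0.0265  0.1298] j [-0.14  0.59  0.58  1.92 -0.89  1.16  0.92] F [0.9 0.7 7.8] w 0.147
bay tcp [0.0004 0.0001 0.0365] xang 177.91 tilt(yx,yy) [ 0.09 -0.11]
(array([0.0004, 0.0002, 0.0001]), array([-0.11, -2.09, -0.09]))
[-0.25293341 -0.23420117  0.02071258]
```

>>> arm_command:
  plan:
    - [[0, 0, 0], [0, 1, 0]]
    - [[0, 0, 0], [0, 2, 0]]
    - [[0, 0, 0], [0, 2, 0]]

```text
clock: 12.7
position: [0.5334, -0.0265, 0.1297]
ee_rot: [-0.789, 1.477, -0.853]
force: [-0.8, -3.1, 8.6]
width: 0.151
```

```bash
python3 go.py 0 0 .0363 -180; python3 -c "
from cell import observe;print(observe()['ft_torque'])"
```

```text
12.7 [ 0.5334 -0.0265  0.1297] j [-0.14  0.59  0.59  1.92 -0.89  1.16  0.89] F [1.7 0.8 9. ] w 0.151
bay tcp [0.0004 0.0007 0.0364] xang 175.94 tilt(yx,yy) [ 0.11 -0.05]
(array([0.0003, 0.0001, 0.0007]), array([-0.05, -4.06, -0.11]))
[-0.16275094 -0.10296234  0.25356296]
```

>>> arm_command:
  plan:
    - [[0, 0, 0], [0, -1.5, 0]]
    - [[0, 0, 0], [0, -3, 0]]
    - [[0, -0.002, 0], [0, -3.5, 0]]
    - [[0, -0.004, 0], [0, -3.5, 0]]
    - [[0, -0.005, 0], [0, -3.5, 0]]

```text
clock: 13.2
position: [0.5334, -0.0294, 0.1336]
ee_rot: [-0.809, 1.423, -0.823]
force: [0.8, -2.7, 2.9]
width: 0.145
```

```bash
python3 go.py 0 0 .0413 -180; python3 -c "
from cell import observe;print(observe()['ft_torque'])"
```

```text
13.2 [ 0.5334 -0.0294  0.1336] j [-0.13  0.59  0.58  1.91 -0.88  1.16  0.94] F [-0.9 -0.8  3.9] w 0.145
bay tcp [-0.0002  0.0007  0.0412] xang 179.4 tilt(yx,yy) [ 0.05 -0.05]
(array([-0.0002, -0.0001,  0.0007]), array([-0.05, -0.6 , -0.05]))
[-0.84825045 -0.24909732 -0.19865769]
```

>>> arm_command:
  plan:
    - [[0, 0, 0], [0, 0, 0]]
    - [[0, 0, 0], [0, 0, 0]]
    - [[0, 0, 0], [0, 0, 0]]
    - [[0, 0, 0], [0, 0, 0]]
    - [[0, 0, 0], [0, 0, 0]]
  fingers: 0

```text
clock: 13.7
position: [0.533, -0.029, 0.1331]
ee_rot: [-0.809, 1.424, -0.822]
force: [0.1, -0.0, 0.4]
width: 0.49
```

```bash
python3 go.py 0 0 .0413 -180
```

```text
13.7 [ 0.533  -0.029   0.1331] j [-0.13  0.59  0.58  1.91 -0.88  1.16  0.94] F [ 0.2 -0.1  0.3] w 0.49
bay tcp [-0.0001  0.0011  0.0406] xang 179.41 tilt(yx,yy) [0.07 0.01]
(array([-0.0001, -0.0007,  0.0011]), array([ 0.01, -0.59, -0.07]))
```

Retract along the bay axis and look.

>>> arm_command:
  plan:
    - [[0, -0.02, 0], [0, 0, 0]]
    - [[0, -0.06, 0], [0, 0, 0]]
    - [[0, -0.1, 0], [0, 0, 0]]
    - [[0, -0.13, 0], [0, 0, 0]]
    - [[0, -0.13, 0], [0, 0, 0]]

```text
clock: 14.2
position: [0.5341, -0.0978, 0.2491]
ee_rot: [-0.807, 1.419, -0.829]
force: [-0.1, -0.6, 0.3]
width: 0.502
```

```bash
python3 go.py 0 0 .0413 -180;  python3 - <<'E'
from h import *
from cell import observe,get_image
o=observe(); im=get_image('wrist'); pickle.dump((o,im),open('w7.pkl','wb'))
cv2.imwrite('pics/w7.png',im['color'][:,:,::-1])
im=get_image('scene'); pickle.dump(im,open('s7.pkl','wb'))
cv2.imwrite('pics/s7.png',cv2.resize(im['color'][100:300,150:400,::-1],None,fx=3,fy=3,interpolation=cv2.INTER_CUBIC))
E
```

```text
14.2 [ 0.5341 -0.0978  0.2491] j [-0.07  0.48  0.66  1.74 -0.74  1.4   0.84] F [-0.4  0.1  0.6] w 0.502
bay tcp [-0.0017 -0.0002  0.1754] xang 179.41 tilt(yx,yy) [-0.11 -0.38]
(array([-0.0019,  0.1341, -0.0011]), array([-0.38, -0.59,  0.11]))
```

View pics/w7.png

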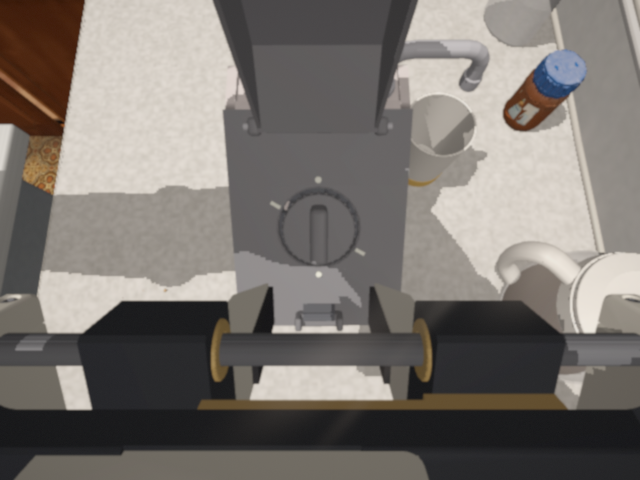

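View pics/s7.png

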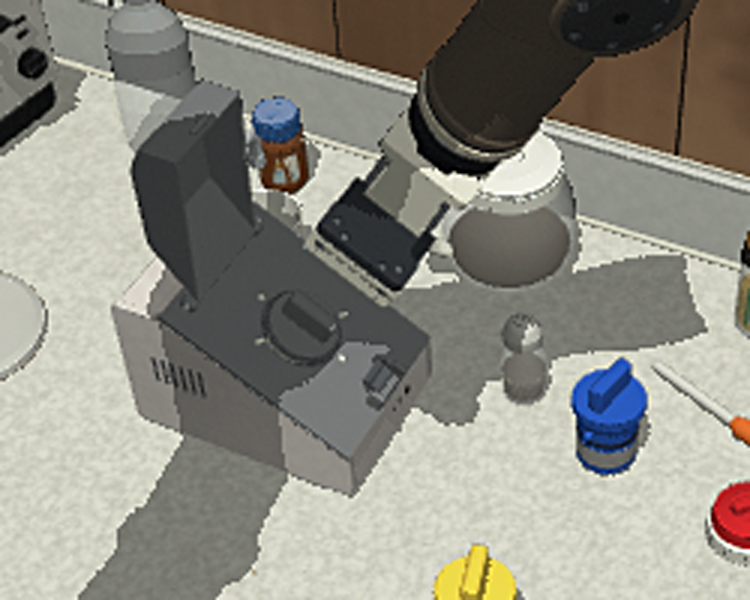

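```bash
python3 st.py .534 -.02 .40 0;python3 st.py .534 .12 .40 0
```

```text
14.3 [ 0.5329 -0.0944  0.2459] [-0.075  0.487  0.661  1.747 -0.741  1.398  0.84 ] F [-0.8  1.1 -1. ]
[[-0.013  0.003  1.   ]
 [-0.865  0.501 -0.013]
 [-0.501 -0.866 -0.004]]
(array([-0.1416, -0.0961, -0.0005]), array([ 3.000e-02, -7.700e-01, -3.006e+01]))
14.3 [ 0.5329 -0.0944  0.2459] [-0.075  0.487  0.661  1.747 -0.741  1.398  0.84 ] F [-0.8  1.1 -1. ]
[[-0.013  0.003  1.   ]
 [-0.865  0.501 -0.013]
 [-0.501 -0.866 -0.004]]
(array([-0.2628, -0.026 , -0.0023]), array([ 3.000e-02, -7.700e-01, -3.006e+01]))
```

>>> arm_command:
  plan:
    - [[-0.025, -0.042, 0], [0, 0, 0]]
    - [[-0.05, -0.084, 0], [0, 0, -3]]
    - [[-0.076, -0.128, 0], [0, -0.3, -9]]
    - [[-0.115, -0.115, -0.001], [0, -0.5, -16]]
    - [[-0.155, -0.09, -0.002], [0, -0.7, -23]]
  fingers: 1
  squeeze: 20

```text
clock: 14.8
position: [0.5335, -0.0154, 0.4026]
ee_rot: [-1.102, 1.277, -1.107]
force: [1.5, 1.0, -1.3]
width: 0.114
```

```bash
python3 st.py .534 .12 .40 0
```

```text
14.8 [ 0.5335 -0.0154  0.4026] [-0.549  0.219  0.728  1.575 -0.288  1.432  0.208] F [ 1.5  1.  -1.3]
[[-0.005  0.     1.   ]
 [-0.99   0.142 -0.005]
 [-0.142 -0.99  -0.   ]]
(array([-0.1337,  0.0218, -0.0002]), array([ 0.  , -0.28, -8.14]))
```

>>> arm_command:
  plan:
    - [[-0.045, 0.006, 0], [0, 0, -4]]
    - [[-0.09, 0.012, 0], [0, 0, -8]]
    - [[-0.131, 0.018, 0], [0, -0.2, -8.1]]
    - [[-0.131, 0.018, 0], [0, -0.2, -8.1]]

```text
clock: 15.2
position: [0.531, 0.127, 0.3997]
ee_rot: [-1.22, 1.207, -1.189]
force: [1.1, -0.3, 0.4]
width: 0.007
```

```bash
python3 st.py .534 .12 .282 0; python3 - <<'E'
from h import *
from cell import observe,get_image,place_of
from go import p
for n in ('scene','top'):
    im=get_image(n); cv2.imwrite(f'pics/{n}8.png',cv2.resize(im['color'][60:260,150:400,::-1],None,fx=3,fy=3,interpolation=cv2.INTER_CUBIC))
    print(place_of(im,'cover_front'))
    for th in (1.9,2.0,2.1): print(n,th,proj(im,tp(bay(p),coverpt(th,.124,.04)))[0].round(0))
E
```

```text
15.2 [0.531  0.127  0.3997] [-0.829  0.236  0.652  1.544 -0.151  1.419 -0.15 ] F [ 1.1 -0.3  0.4]
[[ 0.016 -0.01   1.   ]
 [-1.     0.005  0.016]
 [-0.006 -1.    -0.01 ]]
(array([0.0077, 0.1176, 0.004 ]), array([ 0.55,  0.92, -0.32]))
[{'point': [207.2, 143.1], 'confidence': 0.8}]
scene 1.9 [210. 145.]
scene 2.0 [206. 145.]
scene 2.1 [201. 144.]
[{'point': [191.6, 197.5], 'confidence': 0.97}, {'point': [248.4, 219.6], 'confidence': 0.74}, {'point': [315.1, 188.7], 'confidence': 0.22}]
top 1.9 [199. 203.]
top 2.0 [193. 204.]
top 2.1 [188. 204.]
```

View pics/scene8.png

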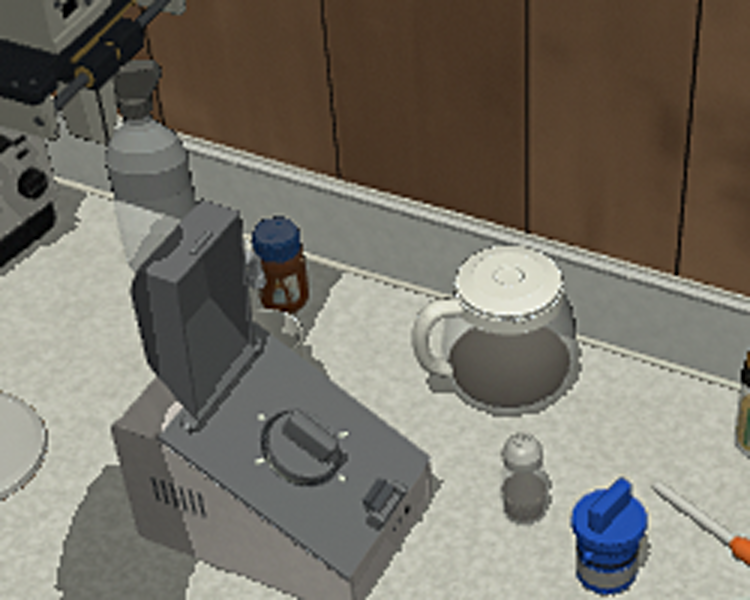

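View pics/top8.png

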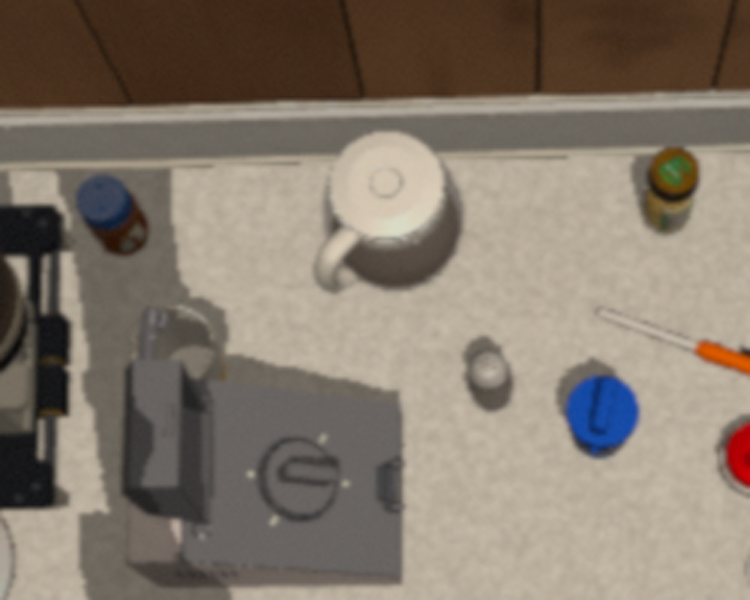

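>>> arm_command:
  plan:
    - [[0.006, 0.03, 0.003], [0.5, 0.9, -0.3]]
    - [[0.006, 0.07, 0.003], [0.5, 0.9, -0.3]]
    - [[0.006, 0.1, 0.003], [0.5, 0.9, -0.3]]
    - [[0.006, 0.115, 0.003], [0.5, 0.9, -0.3]]
    - [[0.006, 0.115, 0.003], [0.5, 0.9, -0.3]]

```text
clock: 15.9
position: [0.5339, 0.1098, 0.2851]
ee_rot: [-1.203, 1.221, -1.223]
force: [0.6, 1.0, 1.3]
width: 0.001
```

```bash
cat > cov.py <<'E'
from h import *
from go import p
from cell import observe
import sys
# tip follows cover_front-ish contact at theta; tool tilt angle phi (0=down, 30=bay aligned) about world x: tool y=(0,sin phi,-cos phi)
def ct(th,phi,d=.122,h=.04,off=0.0095,press=0.0):
    B=bay(p); phi=np.radians(phi); yv=np.array([0,np.sin(phi),-np.cos(phi)]); xv=np.array([0,-np.cos(phi),-np.sin(phi)])
    C=tp(B,coverpt(th,d,h))[0]; n=B[:3,:3]@np.array([np.sin(th),0,np.cos(th)])
    # rectangular tip: half width off along tool x; tip corner/edge touches: support of tip in direction -n
    tip=C-press*n
    s=np.dot(-n,xv); tip=tip-np.sign(s)*off*xv*min(1,abs(s)/0.15)
    tip[0]=C[0]
    Rm=np.c_[xv,yv,np.cross(xv,yv)]
    return tip-.022*yv,Rm
if __name__=='__main__':
    o=observe(); Rm=rv(o['ee_rot']); print(round(o['clock'],2),o['position'].round(4),'F',o['force'].round(1),'j',o['joints'].round(2),'phi',np.degrees(np.arctan2(Rm[1,1],-Rm[2,1])).round(1))
    for a in sys.argv[1:]:
        v=[float(t) for t in a.split(',')]; P,Rt=ct(*v[:2],press=v[2] if len(v)>2 else 0)
        print(a,P.round(4),plan(P,Rt,o['position'],Rm))
E
python3 cov.py 2.0,0 1.9,0 1.8,0 1.7,0 1.6,0 1.5,0 1.4,0
```

```text
15.9 [0.5339 0.1098 0.2851] F [0.6 1.  1.3] j [-0.79  0.3   0.64  1.75 -0.19  1.15 -0.11] phi -0.1
2.0,0 [0.5345 0.0942 0.3007] (array([ 0.0156, -0.0155,  0.0008]), array([ 0.03, -0.98,  0.13]))
1.9,0 [0.5344 0.0816 0.3029] (array([ 0.0283, -0.0177,  0.001 ]), array([ 0.03, -0.98,  0.13]))
1.8,0 [0.5344 0.0688 0.3038] (array([ 0.0411, -0.0186,  0.0011]), array([ 0.03, -0.98,  0.13]))
1.7,0 [0.5343 0.0559 0.3034] (array([ 0.0539, -0.0182,  0.0013]), array([ 0.03, -0.98,  0.13]))
1.6,0 [0.5343 0.0432 0.3018] (array([ 0.0666, -0.0166,  0.0015]), array([ 0.03, -0.98,  0.13]))
1.5,0 [0.5343 0.0307 0.2989] (array([ 0.0791, -0.0136,  0.0017]), array([ 0.03, -0.98,  0.13]))
1.4,0 [0.5342 0.0185 0.2948] (array([ 0.0913, -0.0095,  0.0018]), array([ 0.03, -0.98,  0.13]))
```

>>> arm_command:
  plan:
    - [[0.012, -0.006, 0.001], [0, -1, 0]]
    - [[0.022, -0.012, 0.001], [0, -1, 0]]
    - [[0.034, -0.015, 0.001], [0, -1, 0]]
    - [[0.046, -0.016, 0.001], [0, -1, 0]]
    - [[0.056, -0.016, 0.001], [0, -1, 0]]

```text
clock: 16.4
position: [0.5357, 0.0543, 0.3039]
ee_rot: [-1.207, 1.204, -1.21]
force: [1.2, 0.9, 0.3]
width: 0.006
```

```bash
python3 cov.py 1.6,0 1.5,0 1.4,0 1.3,0 1.2,0 1.1,0; python3 - <<'E'
from h import *
from cell import get_image,place_of
from go import p
im=get_image('scene'); cv2.imwrite('pics/scene9.png',cv2.resize(im['color'][60:260,150:400,::-1],None,fx=3,fy=3,interpolation=cv2.INTER_CUBIC))
print(place_of(im,'cover_front'))
for th in (1.4,1.5,1.6,1.7,1.8): print(th,proj(im,tp(bay(p),coverpt(th,.124,.04)))[0].round(0))
E
```

```text
16.4 [0.5357 0.0543 0.3039] F [1.2 0.9 0.3] j [-0.72  0.27  0.67  1.74 -0.18  1.18  0.  ] phi -0.0
1.6,0 [0.5343 0.0432 0.3018] (array([ 0.0111,  0.0021, -0.0014]), array([-0.27,  0.13,  0.03]))
1.5,0 [0.5343 0.0307 0.2989] (array([ 0.0236,  0.005 , -0.0015]), array([-0.27,  0.13,  0.03]))
1.4,0 [0.5342 0.0185 0.2948] (array([ 0.0358,  0.0091, -0.0016]), array([-0.27,  0.13,  0.03]))
1.3,0 [0.5342 0.0069 0.2894] (array([ 0.0474,  0.0144, -0.0017]), array([-0.27,  0.13,  0.03]))
1.2,0 [ 0.5341 -0.0042  0.283 ] (array([ 0.0585,  0.0209, -0.0018]), array([-0.27,  0.13,  0.03]))
1.1,0 [ 0.5341 -0.0146  0.2755] (array([ 0.0689,  0.0284, -0.0019]), array([-0.27,  0.13,  0.03]))
[{'point': [222.9, 147.4], 'confidence': 0.65}]
1.4 [235. 156.]
1.5 [230. 153.]
1.6 [225. 150.]
1.7 [220. 148.]
1.8 [215. 147.]
```

View pics/scene9.png

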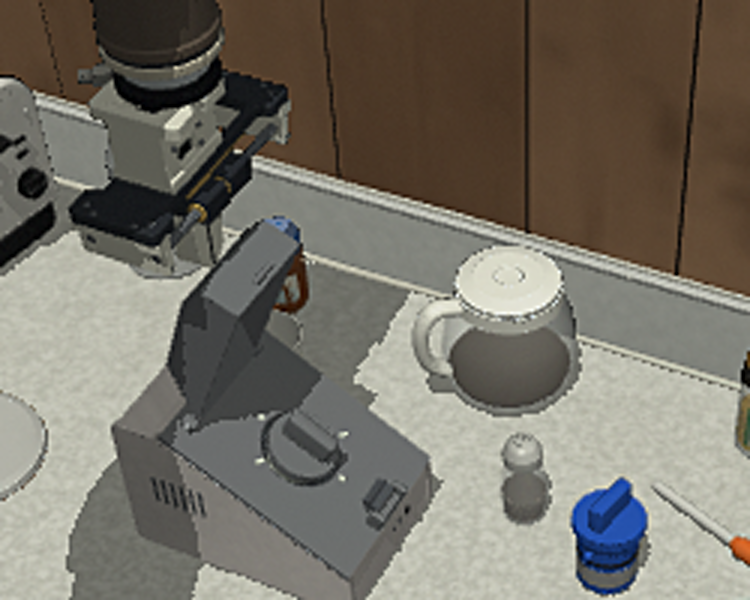

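>>> arm_command:
  plan:
    - [[0.012, 0.002, -0.001], [0, 0, 0]]
    - [[0.024, 0.005, -0.0015], [0, 0, 0]]
    - [[0.036, 0.009, -0.0015], [0, 0, 0]]
    - [[0.047, 0.015, -0.0015], [0, 0, 0]]
    - [[0.058, 0.021, -0.0015], [0, 0, 0]]

```text
clock: 17.0
position: [0.534, -0.0035, 0.2816]
ee_rot: [-1.209, 1.204, -1.209]
force: [-1.2, 0.5, 0.5]
width: 0.005
```

```bash
python3 cov.py 1.2,0 1.1,0 1.0,0 0.9,4 0.8,8 0.7,12 0.6,16
```

```text
17.0 [ 0.534  -0.0035  0.2816] F [-1.2  0.5  0.5] j [-0.62  0.29  0.68  1.79 -0.2   1.13  0.13] phi -0.1
1.2,0 [ 0.5341 -0.0042  0.283 ] (array([ 0.0008, -0.0013,  0.0002]), array([-0.17,  0.17,  0.06]))
1.1,0 [ 0.5341 -0.0146  0.2755] (array([0.0111, 0.0062, 0.0001]), array([-0.17,  0.17,  0.06]))
1.0,0 [ 0.5341 -0.0242  0.2669] (array([ 0.0207,  0.0147, -0.    ]), array([-0.17,  0.17,  0.06]))
0.9,4 [ 0.534  -0.0344  0.2581] (array([ 0.0309,  0.0236, -0.0001]), array([-0.17,  0.17,  4.06]))
0.8,8 [ 0.534  -0.0437  0.2483] (array([ 0.0402,  0.0334, -0.0002]), array([-0.16,  0.18,  8.06]))
0.7,12 [ 0.534  -0.052   0.2377] (array([ 0.0485,  0.044 , -0.0003]), array([-0.15,  0.19, 12.06]))
0.6,16 [ 0.534  -0.0591  0.2264] (array([ 0.0556,  0.0553, -0.0003]), array([-0.15,  0.19, 16.06]))
```

>>> arm_command:
  plan:
    - [[0.011, 0.006, 0], [0, 0, 0]]
    - [[0.021, 0.015, 0], [0, 0, 0]]
    - [[0.031, 0.024, 0], [0, 0, 4]]
    - [[0.04, 0.0335, 0], [0, 0, 8]]
    - [[0.0485, 0.044, 0], [0, 0, 12]]

```text
clock: 17.5
position: [0.5347, -0.0514, 0.2377]
ee_rot: [-1.051, 1.296, -1.051]
force: [-2.4, 0.4, -0.0]
width: 0.007
```

```bash
python3 cov.py 0.7,12 0.6,16 0.5,20 0.4,24 0.3,28 0.2,30 0.1,30 0,30; python3 - <<'E'
from h import *
from cell import get_image,place_of
from go import p
im=get_image('scene'); cv2.imwrite('pics/scene10.png',cv2.resize(im['color'][60:260,150:400,::-1],None,fx=3,fy=3,interpolation=cv2.INTER_CUBIC))
print(place_of(im,'cover_front'))
for th in (.6,.7,.8,.9): print(th,proj(im,tp(bay(p),coverpt(th,.124,.04)))[0].round(0))
E
```

```text
17.5 [ 0.5347 -0.0514  0.2377] F [-2.4  0.4 -0. ] j [-0.33  0.36  0.62  1.83 -0.46  1.12  0.49] phi 12.1
0.7,12 [ 0.534  -0.052   0.2377] (array([ 0.0006, -0.0002, -0.0007]), array([-0.21,  0.26, -0.1 ]))
0.6,16 [ 0.534  -0.0591  0.2264] (array([ 0.01  ,  0.0094, -0.0008]), array([-0.2 ,  0.27,  3.9 ]))
0.5,20 [ 0.534  -0.0651  0.2145] (array([ 0.0183,  0.0198, -0.0009]), array([-0.19,  0.28,  7.9 ]))
0.4,24 [ 0.534  -0.0699  0.202 ] (array([ 0.0256,  0.031 , -0.001 ]), array([-0.18,  0.29, 11.9 ]))
0.3,28 [ 0.534  -0.0734  0.1893] (array([ 0.0317,  0.0427, -0.001 ]), array([-0.17,  0.29, 15.9 ]))
0.2,30 [ 0.534  -0.0748  0.1764] (array([ 0.0358,  0.055 , -0.0011]), array([-0.16,  0.29, 17.9 ]))
0.1,30 [ 0.534  -0.0768  0.162 ] (array([ 0.0408,  0.0687, -0.0012]), array([-0.16,  0.29, 17.9 ]))
0,30 [ 0.534  -0.0803  0.1461] (array([ 0.0475,  0.0835, -0.0012]), array([-0.16,  0.29, 17.9 ]))
[{'point': [263.3, 182.0], 'confidence': 0.87}]
0.6 [265. 187.]
0.7 [262. 183.]
0.8 [259. 179.]
0.9 [256. 174.]
```

View pics/scene10.png

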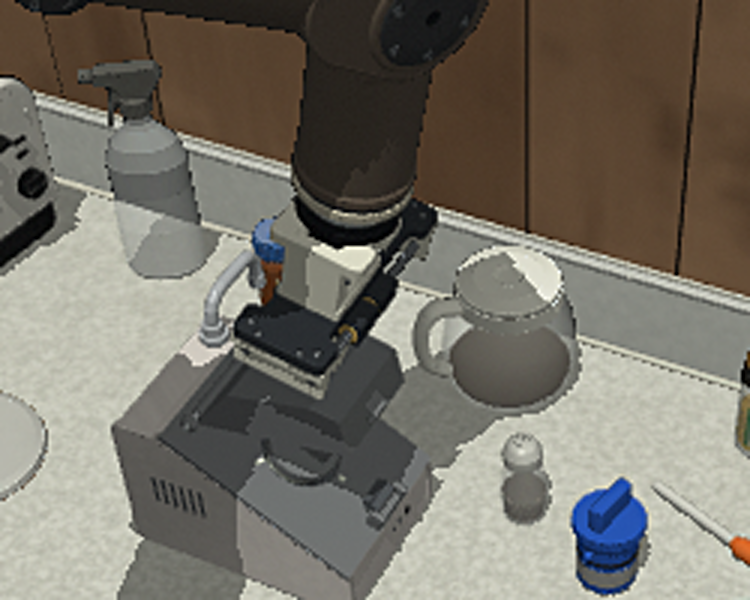

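>>> arm_command:
  plan:
    - [[0.01, 0.0095, -0.0008], [0, 0, 4]]
    - [[0.018, 0.02, -0.0008], [0, 0, 8]]
    - [[0.0255, 0.031, -0.001], [0, 0, 12]]
    - [[0.0315, 0.0425, -0.001], [0, 0, 16]]
    - [[0.036, 0.055, -0.001], [0, 0, 18]]

```text
clock: 18.1
position: [0.5337, -0.0754, 0.1762]
ee_rot: [-0.816, 1.409, -0.815]
force: [-0.0, 0.7, -0.2]
width: 0.005
```

```bash
python3 cov.py 0.2,30 0.15,30 0.1,30 0.05,30 0,30 0,30,.003; python3 go.py
```

```text
18.1 [ 0.5337 -0.0754  0.1762] F [-0.   0.7 -0.2] j [-0.01  0.53  0.51  1.83 -0.76  1.23  0.89] phi 30.0
0.2,30 [ 0.534  -0.0748  0.1764] (array([-0.0006,  0.0002,  0.0002]), array([-0.05,  0.2 ,  0.01]))
0.15,30 [ 0.534  -0.0746  0.1699] (array([0.0024, 0.0058, 0.0002]), array([-0.05,  0.2 ,  0.01]))
0.1,30 [ 0.534  -0.0768  0.162 ] (array([0.0083, 0.0116, 0.0002]), array([-0.05,  0.2 ,  0.01]))
0.05,30 [ 0.534  -0.0787  0.154 ] (array([0.0139, 0.0176, 0.0002]), array([-0.05,  0.2 ,  0.01]))
0,30 [ 0.534  -0.0803  0.1461] (array([0.0193, 0.0236, 0.0001]), array([-0.05,  0.2 ,  0.01]))
0,30,.003 [ 0.534  -0.0788  0.1435] (array([0.0193, 0.0266, 0.0001]), array([-0.05,  0.2 ,  0.01]))
18.1 [ 0.5337 -0.0754  0.1762] j [-0.01  0.53  0.51  1.83 -0.76  1.23  0.89] F [ 0.5  0.  -0.5] w 0.005
bay tcp [-0.0187  0.0002  0.1011] xang -179.64 tilt(yx,yy) [-0.01  0.04]
```

>>> arm_command:
  plan:
    - [[0.004, 0.005, 0], [0, 0, 0]]
    - [[0.008, 0.01, 0], [0, 0, 0]]
    - [[0.012, 0.014, 0], [0, 0, 0]]
    - [[0.015, 0.017, 0], [0, 0, 0]]
    - [[0.016, 0.019, 0], [0, 0, 0]]

```text
clock: 18.6
position: [0.5343, -0.0783, 0.1537]
ee_rot: [-0.816, 1.406, -0.813]
force: [-4.6, -0.7, 17.0]
width: 0.005
```

```bash
python3 go.py
```

```text
18.6 [ 0.5343 -0.0783  0.1537] j [ 0.01  0.57  0.5   1.84 -0.79  1.2   0.93] F [ 7.9  4.6 15.1] w 0.005
bay tcp [-0.0325 -0.0004  0.083 ] xang -179.47 tilt(yx,yy) [-0. -0.]
```

```bash
python3 - <<'E'
from h import *
from cell import get_image,place_of,observe
from go import p
im=get_image('scene'); cv2.imwrite('pics/scene11.png',cv2.resize(im['color'][100:280,170:370,::-1],None,fx=3.3,fy=3.3,interpolation=cv2.INTER_CUBIC))
print(place_of(im,'cover_front'),observe()['force'])
for th in (0,.05,.1,.2): print(th,proj(im,tp(bay(p),coverpt(th,.124,.04)))[0].round(1))
im=get_image('top'); cv2.imwrite('pics/top11.png',cv2.resize(im['color'][150:300,170:340,::-1],None,fx=4,fy=4,interpolation=cv2.INTER_CUBIC))
im=get_image('wrist'); cv2.imwrite('pics/wrist11.png',im['color'][:,:,::-1])
E
```

```text
[{'point': [270.3, 208.7], 'confidence': 0.73}, {'point': [322.9, 228.1], 'confidence': 0.73}] [-2.57702694 -0.03121544  8.44981487]
0 [269.7 210.6]
0.05 [269.9 209. ]
0.1 [270.1 207.2]
0.2 [270.  203.6]
```

View pics/scene11.png

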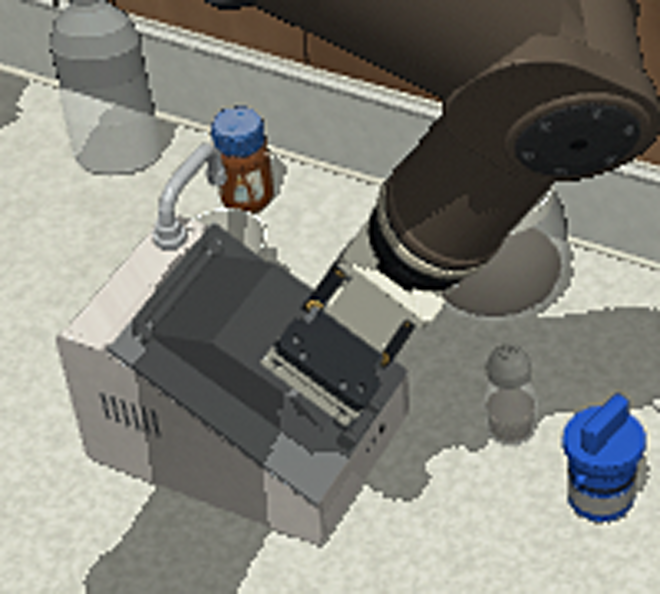

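View pics/wrist11.png

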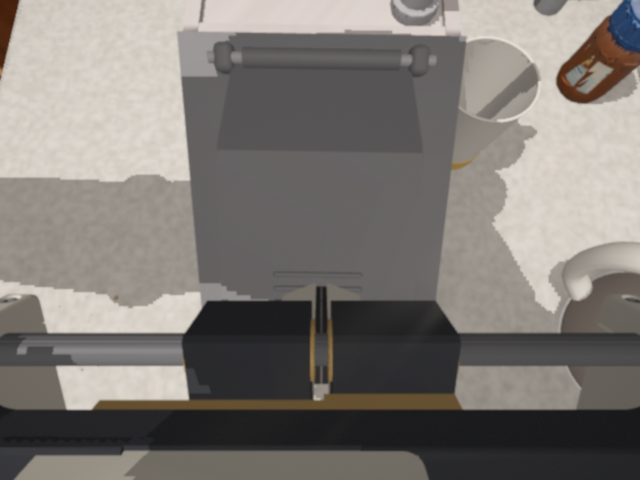

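>>> arm_command:
  plan:
    - [[0, 0.001, 0], [0, 0, 0]]
    - [[0, 0.002, 0], [0, 0, 0]]
    - [[0, 0.002, 0], [0, 0, 0]]

```text
clock: 19.1
position: [0.5344, -0.0778, 0.1518]
ee_rot: [-0.816, 1.405, -0.815]
force: [0.4, -0.2, 2.5]
width: 0.001
```

```bash
python3 go.py
```

```text
19.1 [ 0.5344 -0.0778  0.1518] j [ 0.01  0.57  0.5   1.85 -0.79  1.2   0.93] F [ 1.1 -0.4  2.3] w 0.001
bay tcp [-0.0331 -0.0005  0.0812] xang -179.49 tilt(yx,yy) [-0.08 -0.05]
```

>>> arm_command:
  plan:
    - [[0, 0.001, 0], [0, 0, 0]]
    - [[0, 0.002, 0], [0, 0, 0]]
    - [[0, 0.002, 0], [0, 0, 0]]

```text
clock: 19.4
position: [0.5339, -0.0766, 0.1489]
ee_rot: [-0.817, 1.407, -0.814]
force: [-0.4, 0.5, 1.2]
width: 0.006
```

```bash
python3 go.py
```

```text
19.4 [ 0.5339 -0.0766  0.1489] j [ 0.01  0.57  0.49  1.85 -0.79  1.19  0.93] F [1.1 0.4 0.8] w 0.006
bay tcp [-0.0334 -0.      0.0781] xang -179.55 tilt(yx,yy) [-0.05  0.04]
```

>>> arm_command:
  plan:
    - [[0, 0.001, 0], [0, 0, 0]]
    - [[0, 0.0015, 0], [0, 0, 0]]
    - [[0, 0.0015, 0], [0, 0, 0]]

```text
clock: 19.7
position: [0.534, -0.0765, 0.1485]
ee_rot: [-0.816, 1.407, -0.815]
force: [-2.1, -2.1, 8.5]
width: 0.006
```

```bash
python3 go.py
```

```text
19.7 [ 0.534  -0.0765  0.1485] j [ 0.01  0.57  0.49  1.85 -0.79  1.19  0.93] F [2.4 2.1 8.4] w 0.006
bay tcp [-0.0335 -0.0001  0.0777] xang -179.57 tilt(yx,yy) [-0.03 -0.01]
```

>>> arm_command:
  plan:
    - [[0, 0.0005, 0], [0, 0, 0]]
    - [[0, 0.001, 0], [0, 0, 0]]
    - [[0, 0.001, 0], [0, 0, 0]]

```text
clock: 20.0
position: [0.534, -0.0765, 0.1483]
ee_rot: [-0.815, 1.407, -0.815]
force: [-4.1, -3.1, 14.6]
width: 0.008
```

```bash
python3 go.py
```

```text
20.0 [ 0.534  -0.0765  0.1483] j [ 0.01  0.57  0.49  1.85 -0.79  1.19  0.93] F [ 4.6  4.1 14.2] w 0.008
bay tcp [-0.0336 -0.0001  0.0774] xang -179.57 tilt(yx,yy) [-0.03 -0.05]
```

>>> arm_command:
  plan:
    - [[0, 0.0008, 0], [0, 0, 0]]
    - [[0, 0.0008, 0], [0, 0, 0]]
    - [[0, -0.01, 0], [0, 0, 0]]
    - [[0, -0.05, 0], [0, 0, 0]]
    - [[0, -0.1, 0], [0, 0, 0]]

```text
clock: 20.5
position: [0.5328, -0.1246, 0.2334]
ee_rot: [-0.819, 1.41, -0.811]
force: [1.6, -0.7, -0.7]
width: 0.002
```

>>> arm_command:
  plan:
    - [[0, -0.05, 0], [0, 0, 0]]
    - [[0.04, -0.07, 0], [0, 0, 0]]
    - [[0.08, -0.09, 0], [0, 0, 0]]
    - [[0.08, -0.09, 0], [0, 0, 0]]

```text
clock: 20.9
position: [0.5324, -0.2466, 0.2708]
ee_rot: [-0.816, 1.411, -0.823]
force: [0.6, -0.5, -0.3]
width: 0.007
```

```bash
python3 go.py; python3 - <<'E'
from h import *
from cell import get_image,place_of,observe
from go import p
o=observe()
for n,(r,c) in {'scene':(100,170),'top':(140,170)}.items():
    im=get_image(n); cv2.imwrite(f'pics/{n}12.png',cv2.resize(im['color'][r:r+180,c:c+200,::-1],None,fx=3.3,fy=3.3,interpolation=cv2.INTER_CUBIC))
    print(n,[(q['point'],q['confidence']) for q in place_of(im,'cover_front')])
    for th in (0,.05,.1): print(th,proj(im,tp(bay(p),coverpt(th,.124,.04)))[0].round(1))
o=observe();im=get_image('wrist'); cv2.imwrite('pics/wrist12.png',im['color'][:,:,::-1]); print([(q['point'],q['confidence']) for q in place_of(im,'cover_front')])
T=wristT(im,o['position'],o['ee_rot'])
for th in (0,.05,.1): print(th,proj(im,tp(bay(p),[coverpt(th,.124,.04),coverpt(th,.149,.0)]),T).round(1))
E
```

```text
20.9 [ 0.5324 -0.2466  0.2708] j [ 0.23  0.58  0.59  1.5  -0.66  1.57  0.94] F [-0.6 -0.6  0. ] w 0.007
bay tcp [-0.1196  0.001   0.2686] xang -179.99 tilt(yx,yy) [-0.31 -0.09]
scene [([271.8, 211.2], 0.77)]
0 [269.7 210.6]
0.05 [269.9 209. ]
0.1 [270.1 207.2]
top [([270.5, 214.8], 0.74)]
0 [271.2 217.1]
0.05 [271.5 216.6]
0.1 [271.6 216. ]
[([318.5, 143.3], 0.64)]
0 [[320.4 143.4]
 [320.3 167.4]]
0.05 [[320.4 141.1]
 [320.3 167.8]]
0.1 [[320.4 138.3]
 [320.3 167.9]]
```

View pics/scene12.png

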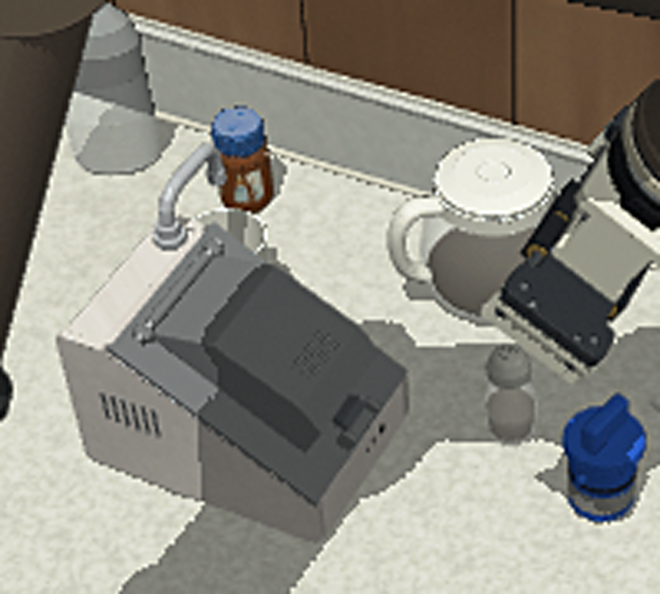

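View pics/wrist12.png

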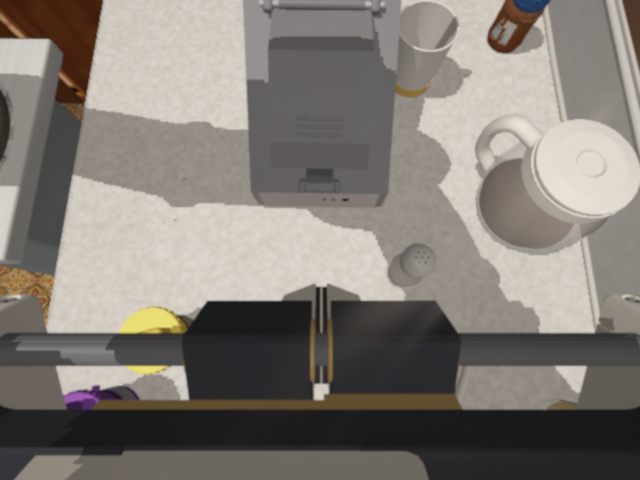

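```bash
python3 - <<'E'
import cv2
a=cv2.imread('pics/wrist12.png')[80:220,230:410]; cv2.imwrite('pics/w12z.png',cv2.resize(a,None,fx=4,fy=4,interpolation=cv2.INTER_CUBIC))
E
```

```text
(no output)
```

View pics/w12z.png

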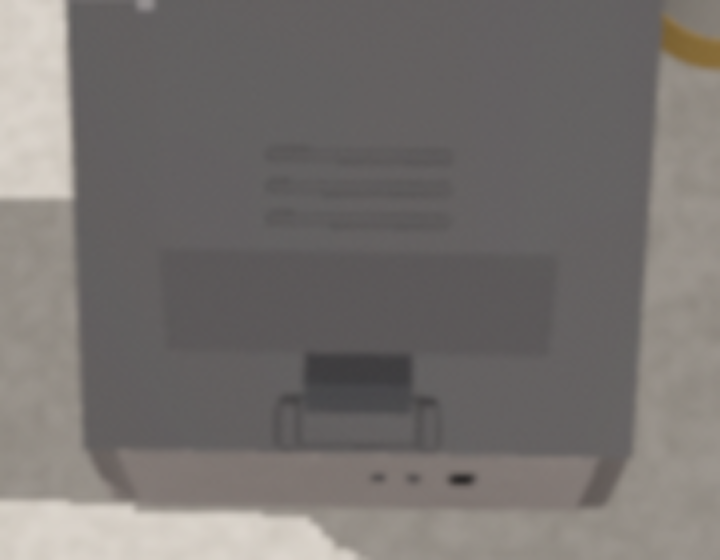

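View pics/top12.png

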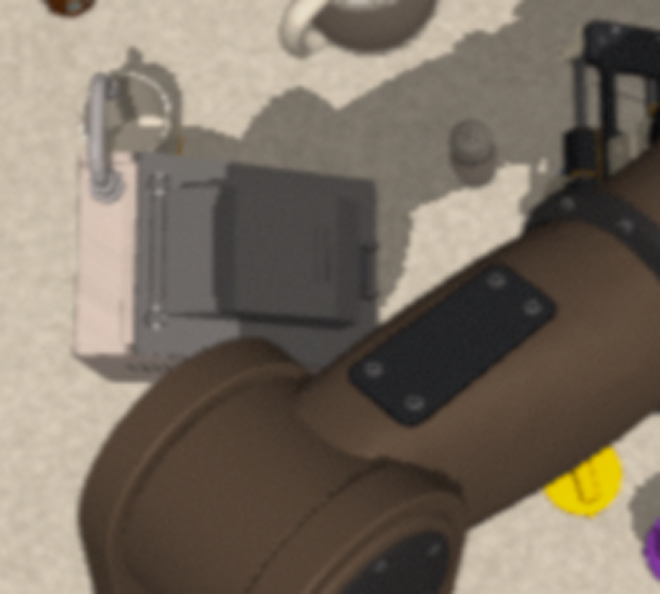

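The crop of wrist12 shows the cover flush, with its front edge behind the catch near (319, 175). The things around it look undisturbed. Handing in.

```bash
python3 -c "
from cell import sign_off,observe
print(observe()['clock'],observe()['force']);print(sign_off())"
```

```text
21.2 [ 0.30864005 -0.00955769 -0.61522121]
the job is handed in; nothing more can be done
None
```

I fitted the grey-capped cartridge into the bay, locked it, shut the cover and handed the job in at 21.2 s.

- **Cartridge:** It went into the slots with almost no side force. Pushed in, it met the rim, with about 18 N at the wrist. I turned it 60° to the notch and on until the moment at the wrist rose at the stop. It then rose about 5 mm while still held. After I let go, its bar lay in line with the white dots. I did not measure its final height in the bay directly.
- **Cover:** The force rose to about 17 N, dropped to about 1 N, then met a hard stop at the calculated shut height. After I backed away, the scene and wrist views put the cover's front point within about 2 px of where a shut cover should be. The top view was about 2.4 px off, and its offset did not match a more open cover either. I could not see the tab under its catch; that it snapped in rests on the force drop and the position.
- **Surroundings:** In the last pictures the cup, salt shaker, kettle and look-alike cartridges that show appear to be where they were. The arm hid part of the top view, and I did not look again at the timer, spice jar and teaspoon. Nothing was touching the robot, and the wrist force was under 1 N.

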